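# Check kit bars in the stepped gauge and put them away by length

### The arm

A 6-joint arm with a two-finger parallel gripper is mounted at the origin on the work surface. World frame = base frame: x ahead of the robot, y to its left, z up, the work surface at z = 0. Lengths are in m, angles in degrees, forces in N, time in s.
With the tool pointing down it reaches from about 0.4 to 0.825 m from the base axis. Payload 7 kg.
Tool frame: the origin (TCP) lies between the finger pads; the fingertips stand ctrl.tip_extent ahead of it and the grasp point (between the pads) lies 2 mm behind it (ctrl.tip_extent is the distance from the TCP to the fingertips, in m); z points along the fingers, y is the direction in which the jaws open and shut (so a half turn about z gives the same grasp; the last joint's range is limited). The gripper opens to 88 mm and grips with 3 to 60 N. Pads are 19 mm wide; open, the fingers measure 130 mm over their backs; the gripper's body (78 mm by 193 mm) begins 47 mm behind the grasp point.
Start: joints at [-57.748, 20.546, 0.682, 0, -70.136, -16.507], TCP at [0.183, -0.65, 0.219] pointing down, gripper open.
Joint ranges: [-176.03, 176.03], [-82.01, 121.73], [-58.28, 71.71], [-173.87, 95.51], [-174.79, -0.11], [-173.66, 173.66]. Speed limits (degrees/s): [136.94, 136.94, 172.46, 180, 180, 180].

### API

Orientations are given as [roll, pitch, yaw] about the fixed x, y, z axes, in that order (R = Rz(yaw) Ry(pitch) Rx(roll)).
In Python, from plant import ctrl gives the robot as it stands.
- The arm moves only by the shell command python3 -m handwheel 'ROWS' [OPENING]. ROWS is JSON, a list of rows, each a list of 6 numbers: the shift along the tool's x, y, z in m, then the turn, a rotation vector about the tool's x, y, z in rad. In form: [[dx, dy, dz, ax, ay, az], ...]. A call has 1 to 8 rows; each row is the pose to reach, as a shift and turn from the pose commanded when the call began, along the tool's axes at that moment; what a row does not reach only later rows make up. A row lasts 1/8 s, in which the tool goes at most 62.5 mm and 10.7 degrees, less where a joint would pass 70% of its speed; a pose out of reach is approached as far as the arm can. A call with a gripper value outside its range is refused whole. OPENING is the closure, from -1 (fully open) to 1 (shut), so that 0 is half open, set as the call begins (- or left out, the last holds). The fingers move at their own pace and stop on an object; the grip force is fixed at half the most. Time passes only in rows, so rows that repeat a pose let the fingers close. It gives the time, the measured TCP pose, the force and the opening at its end, in the units of the state.
- ctrl.get_obs(): the state, without advancing time (a new reading comes with each control period).
- ctrl.snapshot(name): name is "side" or "top"; returns a dict with "img" (420x560x3 uint8, blue, green, red), "fx", "fy", "cx", "cy" (pixels), "distortion" ([k1, k2, p1, p2, k3] as OpenCV has them; the pictures are not rectified), "R" (3x3) and "t" (3): a world point X has camera coordinates R X + t. Camera axes: x right, y down, z forward; pixel columns grow to the right and rows downward; lengths in m; the calibration is good to about 2 mm. A picture is of the moment at which its call begins. There is no depth.
- ctrl.close_job(): hands the job in, once; it reports no verdict.
The state is a dict: "clock": time; "joint_pos": joint angles; "qvel": joint speeds; "tau": joint torques, N m; "tool_pos": TCP position; "orientation": TCP orientation; "force": force on the tool from outside, world axes, zero at the start; "moment": the same for the moment, N m; "opening": finger opening in m.
Only numpy, scipy, OpenCV 4.12 (cv2) and the standard library are available. Lean on these libraries where they do the work, as an engineer would, in place of code of your own. Each camera call takes 0.05 s, during which the arm holds its last target.

### The job

The class has handed back square kit bars of mixed lengths. First lay every bar that is there lengthwise and level in the stepped gauge, side by side, so that all of them lie in it released at the same time; then put each bar away by where the gauge held it: bars on the blue floor into the blue tray, bars on the yellow steps into the yellow tray, and over-long bars on the red lands into the red basket. Leave the beaker, the glass dish and the white block where they are.

Things in the scene. Friction and masses are not known exactly. Their poses are not given: they have to be found in the camera images.
- bar_a_mid (a point): middle of loose bar A, a 16 mm square aluminium bar with orange end caps; long axis = its x. It is 70, 100 or 130 mm long (which one is not told: the gauge shows it). Some bars are absent (no position at the start). Weighs about 40 to 120 g.
- bar_b_mid (a point): middle of loose bar B, a 16 mm square aluminium bar with orange end caps; long axis = its x. It is 70, 100 or 130 mm long (which one is not told: the gauge shows it). Some bars are absent (no position at the start). Weighs about 40 to 120 g.
- bar_c_mid (a point): middle of loose bar C, a 16 mm square aluminium bar with orange end caps; long axis = its x. It is 70, 100 or 130 mm long (which one is not told: the gauge shows it). Some bars are absent (no position at the start). Weighs about 40 to 120 g.
- bar_d_mid (a point): middle of loose bar D, a 16 mm square aluminium bar with orange end caps; long axis = its x. It is 70, 100 or 130 mm long (which one is not told: the gauge shows it). Some bars are absent (no position at the start). Weighs about 40 to 120 g.
- bar_e_mid (a point): middle of loose bar E, a 16 mm square aluminium bar with orange end caps; long axis = its x. It is 70, 100 or 130 mm long (which one is not told: the gauge shows it). Some bars are absent (no position at the start). Weighs about 40 to 120 g.
- gauge: fixed stepped gauge, 156 (its x) by 300 mm (its y), origin under its centre. Stairs at both x ends: blue floor 8 mm above the table for |x| < 42 mm, yellow steps 22 mm high for |x| 42-57, red lands 36 mm high for |x| 57-78. Thin ribs, top 50 mm, at |x| > 25 part 5 lanes 56 mm wide. A centred bar along x ends with its middle at 16 mm (70 mm bar, blue), 30 mm (100 mm bar, yellow) or 44 mm (130 mm bar, red); 7 mm end play.
- gauge_lane0 (a point): centre of a gauge lane, on the blue floor at gauge x = 0, y = -119 mm (white tick on the far red land); same axes as the gauge
- gauge_lane1 (a point): centre of a gauge lane, on the blue floor at gauge x = 0, y = -59 mm (white tick on the far red land); same axes as the gauge
- gauge_lane2 (a point): centre of a gauge lane, on the blue floor at gauge x = 0, y = 0 mm (white tick on the far red land); same axes as the gauge
- gauge_lane3 (a point): centre of a gauge lane, on the blue floor at gauge x = 0, y = 59 mm (white tick on the far red land); same axes as the gauge
- gauge_lane4 (a point): centre of a gauge lane, on the blue floor at gauge x = 0, y = 119 mm (white tick on the far red land); same axes as the gauge
- blue_tray_in (a point): centre of the inner floor of the blue open plastic tray, for bars that lie on the blue floor of the gauge; fixed; inside 142 mm (x) by 130 mm (y), walls 4 mm thick, rim 36 mm above the table, floor 4 mm above the table
- yellow_tray_in (a point): centre of the inner floor of the yellow open plastic tray, for bars that lie on the yellow steps; fixed; inside 142 mm (x) by 130 mm (y), walls 4 mm thick, rim 36 mm above the table, floor 4 mm above the table
- red_basket_in (a point): centre of the inner floor of the red wire reject basket, for over-long bars that lie on the red lands; fixed; inside 142 mm (x) by 130 mm (y), walls 4 mm thick, rim 60 mm above the table, floor 4 mm above the table
- beaker_mid (a point): middle of a glass beaker, 72 mm across, 90 mm high: a bystander
- dish_mid (a point): middle of a shallow glass dish, 90 mm across, 16 mm high: a bystander
- white_block_mid (a point): centre of a 30 mm white plastic block: a bystander
Not all that is in view belongs to the job. Several things look just like the part that bears yellow_tray_in: the one meant starts farthest to the robot's left.

How it is judged (in metres and radians):
On the way:
1. all bars lie together in the gauge, lengthwise, level, each on the level for its length, let go (z of bar_a_mid in the frame of gauge between 0.025 and 0.035 m and x of bar_a_mid in the frame of gauge between -0.012 and 0.012 m and y of bar_a_mid in the frame of gauge between -0.155 and 0.155 m and angle between the x axis of each of bar_a_mid, bar_b_mid, bar_c_mid, bar_d_mid, bar_e_mid and the x axis of gauge, either way round below 0.2 rad and contact force between each of bar_a, bar_b, bar_c, bar_d, bar_e and the fingers below 0.3 N and angle between bar_a_mid's own x axis and vertical between 1.491 and 1.651 rad and z of bar_b_mid in the frame of gauge between 0.011 and 0.021 m and x of bar_b_mid in the frame of gauge between -0.012 and 0.012 m and y of bar_b_mid in the frame of gauge between -0.155 and 0.155 m and angle between bar_b_mid's own x axis and vertical between 1.491 and 1.651 rad and z of bar_c_mid in the frame of gauge between 0.039 and 0.049 m and x of bar_c_mid in the frame of gauge between -0.012 and 0.012 m and y of bar_c_mid in the frame of gauge between -0.155 and 0.155 m and angle between bar_c_mid's own x axis and vertical between 1.491 and 1.651 rad and z of bar_d_mid in the frame of gauge between 0.011 and 0.021 m and x of bar_d_mid in the frame of gauge between -0.012 and 0.012 m and y of bar_d_mid in the frame of gauge between -0.155 and 0.155 m and angle between bar_d_mid's own x axis and vertical between 1.491 and 1.651 rad and z of bar_e_mid in the frame of gauge between 0.025 and 0.035 m and x of bar_e_mid in the frame of gauge between -0.012 and 0.012 m and y of bar_e_mid in the frame of gauge between -0.155 and 0.155 m and angle between bar_e_mid's own x axis and vertical between 1.491 and 1.651 rad), for 0.2 s.
At the end, for the whole second after the job is handed in: every 70 mm bar lies in the blue tray, every 100 mm bar in the yellow tray, every 130 mm bar in the red basket: its middle inside the walls and not above the rim (about 40 mm above the table in the trays, 64 mm in the basket), at rest (x of bar_a_mid in the frame of yellow_tray_in between -0.072 and 0.072 m and y of bar_a_mid in the frame of yellow_tray_in between -0.066 and 0.066 m and z of bar_a_mid in the frame of yellow_tray_in between 0 and 0.036 m and linear speed of each of bar_a, bar_b, bar_c, bar_d, bar_e below 0.03 m/s and x of bar_b_mid in the frame of blue_tray_in between -0.072 and 0.072 m and y of bar_b_mid in the frame of blue_tray_in between -0.066 and 0.066 m and z of bar_b_mid in the frame of blue_tray_in between 0 and 0.036 m and x of bar_c_mid in the frame of red_basket_in between -0.072 and 0.072 m and y of bar_c_mid in the frame of red_basket_in between -0.066 and 0.066 m and z of bar_c_mid in the frame of red_basket_in between 0 and 0.06 m and x of bar_d_mid in the frame of blue_tray_in between -0.072 and 0.072 m and y of bar_d_mid in the frame of blue_tray_in between -0.066 and 0.066 m and z of bar_d_mid in the frame of blue_tray_in between 0 and 0.036 m and x of bar_e_mid in the frame of yellow_tray_in between -0.072 and 0.072 m and y of bar_e_mid in the frame of yellow_tray_in between -0.066 and 0.066 m and z of bar_e_mid in the frame of yellow_tray_in between 0 and 0.036 m); the robot touches nothing.
It fails at once if the beaker is pushed away or knocked over (distance of beaker_mid from where it was at the start of the episode above 0.04 m or angle between beaker_mid's own z axis and vertical above 0.6 rad).
It fails at once if the glass dish is pushed away or knocked over (distance of dish_mid from where it was at the start of the episode above 0.04 m or angle between dish_mid's own z axis and vertical above 0.6 rad).
It fails at once if the white block is pushed away or knocked over (distance of white_block_mid from where it was at the start of the episode above 0.04 m or angle between white_block_mid's own z axis and vertical above 0.6 rad).
Of bar_a, bar_b, bar_d, bar_e only 3 to 4 are there at a start; the rules pass over those that are not, and their reading is None.
At some moment in a run one of bar_a, bar_b, bar_c, bar_d, bar_e may be knocked a few centimetres aside while the robot is not near it.
Once in a run the grip may slacken for a moment while it holds something.
It also fails if it takes over 210 s, if anything falls off the work surface, if the arm or the gripper's body presses on something with over 40 N, if the wrist force passes 120 N, or if a joint passes its speed limit or range.

## Working session

There is one attempt and no reset: what is moved stays moved. The work goes in short steps, Python scripts to look and compute and a shell command to move; the robot and the scene stay as the last step left them, time stands still between calls to the robot, and variables do not carry over. Pictures are saved under pics/ and viewed, and the job is handed in when it is done.

```bash
ls; mkdir -p pics; python3 - <<'E'
from plant import ctrl
import cv2
print(ctrl.get_obs(), ctrl.tip_extent)
for n in("top","side"):
    s=ctrl.snapshot(n); cv2.imwrite(f"pics/{n}0.png",s["img"]); print(n,{k:v for k,v in s.items() if k!="img"})
E
```

```text
pics
{'clock': 0.0, 'joint_pos': array([-5.77502597e+01,  2.05916395e+01,  6.33320263e-01, -2.20533669e-02,
       -7.01348898e+01, -1.65084098e+01]), 'qvel': array([ 0.05444521, -0.02652183, -0.11614274,  0.01685099,  0.07278507,
        0.031478  ]), 'tau': array([ 4.02796422e-04, -5.82722926e+01,  2.93061876e+01,  6.99726239e+00,
        7.05403945e-03, -1.89267398e-04]), 'tool_pos': array([ 0.18298745, -0.64919664,  0.21761086]), 'orientation': array([ 1.79904742e+02, -6.61190549e-03, -1.64266175e+02]), 'force': array([ 0.68127432,  0.22092418, -1.10639435]), 'moment': array([ 0.0085858 , -0.00755713, -0.02988801]), 'opening': 0.08744679545091122} 0.017
top {'fx': 463.5888532096352, 'fy': 463.5888532096352, 'cx': 279.5194632701603, 'cy': 210.06512678869916, 'distortion': array([-0.02448179,  0.        ,  0.        ,  0.        ,  0.        ]), 'R': array([[-0.01551318, -0.99987878, -0.00132664],
       [-0.98695752,  0.0155253 , -0.16023054],
       [ 0.16023171, -0.00117635, -0.98707873]]), 't': array([-0.10613066,  0.52537854,  1.54629964])}
side {'fx': 384.4790012635102, 'fy': 384.4790012635102, 'cx': 282.35261490872557, 'cy': 210.1323798768226, 'distortion': array([-0.07408306,  0.        ,  0.        ,  0.        ,  0.        ]), 'R': array([[-0.8046623 , -0.59368026, -0.00789519],
       [-0.36847949,  0.50976821, -0.77740545],
       [ 0.46555499, -0.62263964, -0.62895026]]), 't': array([0.32426965, 0.30488686, 0.76212184])}
```

View pics/top0.png

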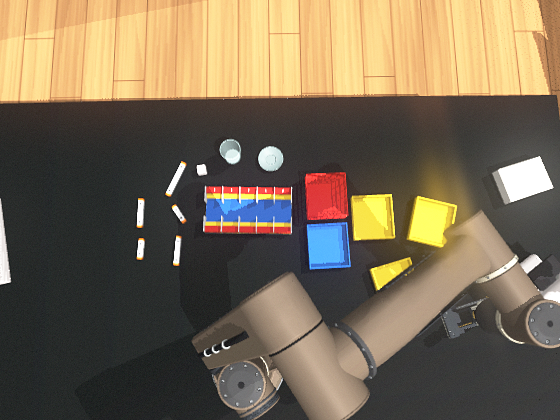

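View pics/side0.png

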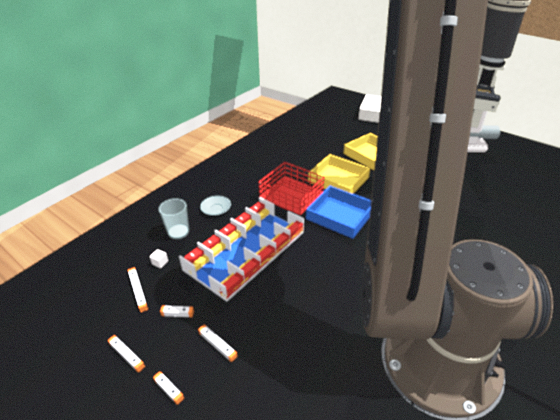

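```bash
cat > h.py <<'E'
from plant import ctrl
import cv2, numpy as np
def snap(n,save=None):
    s=ctrl.snapshot(n)
    s["K"]=np.array([[s["fx"],0,s["cx"]],[0,s["fy"],s["cy"]],[0,0,1]])
    if save: cv2.imwrite(f"pics/{save}.png",s["img"])
    return s
def cast(s,uv,z):
    uv=np.asarray(uv,float).reshape(-1,1,2)
    p=cv2.undistortPoints(uv,s["K"],s["distortion"]).reshape(-1,2)
    d=np.c_[p,np.ones(len(p))]@s["R"]; c=-s["R"].T@s["t"]
    return c+d*((z-c[2])/d[:,2])[:,None]
def proj(s,X):
    r,_=cv2.Rodrigues(s["R"]); return cv2.projectPoints(np.asarray(X,float).reshape(-1,1,3),r,s["t"],s["K"],s["distortion"])[0].reshape(-1,2)
def crop(s,x0,y0,x1,y1,k,name):
    cv2.imwrite(f"pics/{name}.png",cv2.resize(s["img"][y0:y1,x0:x1],None,fx=k,fy=k,interpolation=cv2.INTER_CUBIC))
def bars(s,box=(100,140,200,290),z=0.016):
    """white bodies + orange caps, top face at height z -> list of centre,yaw,length"""
    x0,y0,x1,y1=box
    hsv=cv2.cvtColor(s["img"],cv2.COLOR_BGR2HSV)
    w=(hsv[...,2]>110)&((hsv[...,1]<70)|((hsv[...,0]>3)&(hsv[...,0]<20)))
    m=np.zeros(w.shape,np.uint8); m[y0:y1,x0:x1]=w[y0:y1,x0:x1]*255
    m=cv2.morphologyEx(m,cv2.MORPH_CLOSE,np.ones((3,3)))
    out=[]
    for c in cv2.findContours(m,cv2.RETR_EXTERNAL,cv2.CHAIN_APPROX_NONE)[0]:
        if cv2.contourArea(c)<30: continue
        P=(cast(s,c.reshape(-1,2),z)[:,:2]*1000).astype(np.float32)
        (cx,cy),(a,b),an=cv2.minAreaRect(P)
        if a<b: a,b,an=b,a,an+90
        out.append((round(float(cx)),round(float(cy)),round(float((an+90)%180-90)),round(float(a)),round(float(b)),c.reshape(-1,2).mean(0).round().tolist()))
    return out
E
python3 - <<'E'
from h import *
s=snap("top")
for b in bars(s): print(b)
crop(s,120,140,300,270,4,"t1"); crop(s,290,160,470,300,4,"t2")
E
```

```text
(401, 367, -5, 73, 23, [140.0, 248.0])
(394, 241, -5, 104, 21, [177.0, 250.0])
(521, 238, 34, 74, 19, [178.0, 214.0])
(527, 372, -2, 103, 24, [140.0, 212.0])
(646, 251, -25, 134, 21, [175.0, 179.0])
```

View pics/t1.png

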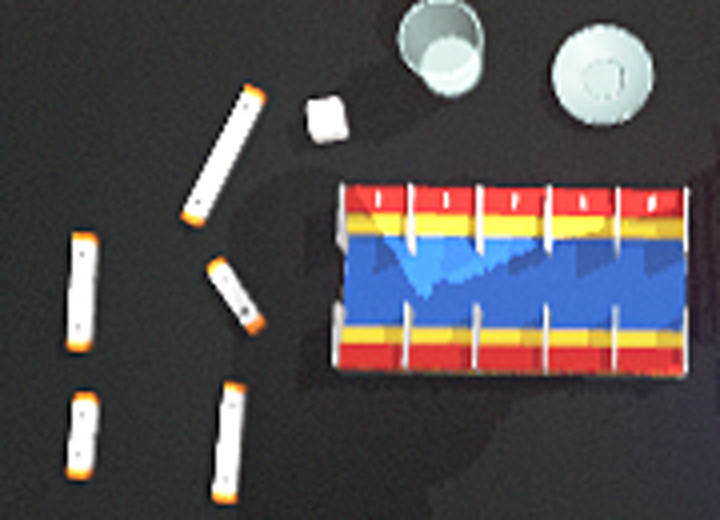

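View pics/t2.png

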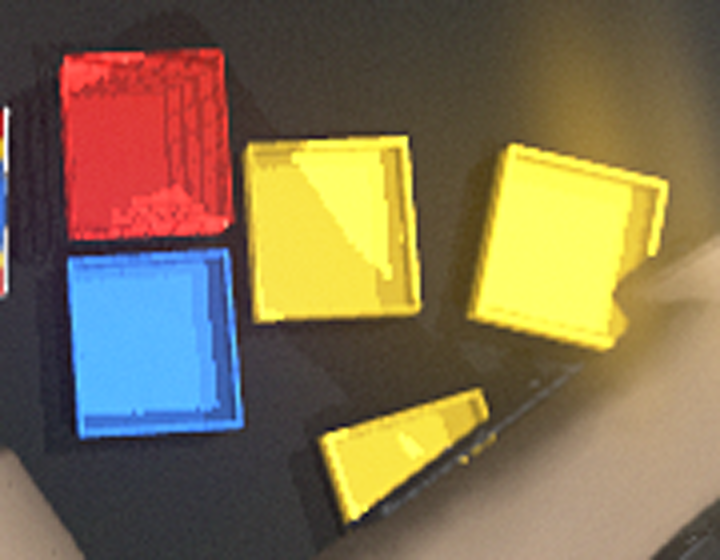

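```bash
python3 - <<'E'
from h import *
s=snap("top"); np.set_printoptions(precision=1,suppress=True)
print("cam",-s["R"].T@s["t"])
f=lambda pts,o,z:cast(s,np.array(pts)/4+o,z)[:,:2]*1000
o1=[120-.4,140-.4];o2=[290-.4,160-.4]
print("ticks",f([[378,198],[446,198],[515,199],[583,199],[652,203]],o1,.036))
print("far/near red edges",f([[350,187],[680,188]],o1,.036),f([[340,368],[680,372]],o1,.036))
print("ribs top",f([[343,184],[686,188],[334,368],[688,374]],o1,.05))
print("red",f([[62,56],[222,50],[232,232],[72,240]],o2,.06))
print("blue",f([[68,257],[229,249],[243,427],[80,438]],o2,.036))
print("yel",f([[246,145],[408,137],[420,313],[255,322]],o2,.036))
E
```

```text
cam [ 0.3 -0.1  1.6]
ticks [[ 601.9  111.4]
 [ 601.    52.4]
 [ 599.1   -7.4]
 [ 598.2  -66.4]
 [ 593.7 -126.1]]
far/near red edges [[ 612.   135.8]
 [ 606.6 -150.6]] [[ 454.1  142.9]
 [ 446.2 -147.5]]
ribs top [[ 611.7  139.7]
 [ 603.5 -155.4]
 [ 452.6  145.7]
 [ 442.8 -154. ]]
red [[ 646.2 -204.1]
 [ 649.4 -341.6]
 [ 491.4 -344. ]
 [ 486.7 -208.6]]
blue [[ 475.4 -206.3]
 [ 480.1 -344.4]
 [ 328.4 -350.5]
 [ 321.4 -212.6]]
yel [[ 570.6 -362.7]
 [ 575.5 -503.4]
 [ 422.5 -505.4]
 [ 417.1 -364.2]]
```

```bash
cat >> h.py <<'E'
def plan(*wps):
    """wps: x,y,z mm, yaw deg -> rows in tool axes from the present pose"""
    o=ctrl.get_obs(); p=o["tool_pos"]*1000; psi=np.radians(o["orientation"][2])
    c,s_=np.cos(psi),np.sin(psi)
    print("now",p.round(1),o["orientation"].round(1),"t",round(o["clock"],2),"open",round(o["opening"]*1000,1),"j",o["joint_pos"].round())
    for x,y,z,w in wps:
        d=np.array([x,y,z])-p; dy=(w-np.degrees(psi)+180)%360-180
        print([round(float(v),4) for v in ((c*d[0]+s_*d[1])/1000,(s_*d[0]-c*d[1])/1000,-d[2]/1000,0,0,-np.radians(dy))])
E
python3 - <<'E'
from h import *
plan([420,-560,215,-165],[560,-370,215,-170],[620,-120,215,-180],[600,100,200,-190],[646,251,120,-205],[646,251,21,-205])
E
```

```text
now [ 183.1 -649.4  218. ] [ 179.9   -0.  -164.3] t 0.2 open 87.9 j [-58.  21.   1.  -0. -70. -17.]
[-0.2523, 0.0218, 0.003, 0.0, 0.0, 0.013]
[-0.4386, 0.1667, 0.003, 0.0, 0.0, 0.1002]
[-0.5642, 0.391, 0.003, 0.0, 0.0, 0.2747]
[-0.6046, 0.6082, 0.018, 0.0, 0.0, 0.4493]
[-0.6898, 0.741, 0.098, 0.0, 0.0, 0.7111]
[-0.6898, 0.741, 0.197, 0.0, 0.0, 0.7111]
```

```bash
python3 -m handwheel '[[-0.25,0.02,0,0,0,0.01],[-0.25,0.02,0,0,0,0.01],[-0.25,0.02,0,0,0,0.01],[-0.25,0.02,0,0,0,0.01],[-0.44,0.167,0,0,0,0.1],[-0.44,0.167,0,0,0,0.1],[-0.44,0.167,0,0,0,0.1],[-0.44,0.167,0,0,0,0.1]]' -0.36
python3 -c "
from h import *
plan([600,-170,215,-180],[620,0,215,-185],[646,251,150,-205],[646,251,120,-205],[646,251,21,-205])"
```

```text
clock: 1.2
tool_pos: [0.5625, -0.3674, 0.2185]
orientation: [180.0, -0.0, -169.9]
force: [1.0, -0.2, -0.3]
opening: 0.0595
now [ 562.5 -367.4  218.5] [ 180.    -0.  -169.9] t 1.2 open 59.5 j [-17.  20.   0.  -0. -70. -63.]
[-0.0714, 0.1878, 0.0035, 0.0, 0.0, 0.1756]
[-0.1208, 0.3517, 0.0035, 0.0, 0.0, 0.2628]
[-0.1903, 0.5943, 0.0685, 0.0, 0.0, 0.6119]
[-0.1903, 0.5943, 0.0985, 0.0, 0.0, 0.6119]
[-0.1903, 0.5943, 0.1975, 0.0, 0.0, 0.6119]
```

```bash
python3 -m handwheel '[[-0.05,0.12,0,0,0,0.1],[-0.071,0.188,0,0,0,0.17],[-0.071,0.188,0,0,0,0.17],[-0.12,0.352,0,0,0,0.26],[-0.12,0.352,0,0,0,0.26],[-0.12,0.352,0,0,0,0.26],[-0.19,0.594,0.06,0,0,0.61],[-0.19,0.594,0.06,0,0,0.61]]'
python3 -m handwheel '[[0,0,0,0,0,0]]'
python3 -c "
from h import *
plan([646,251,150,-205],[646,251,100,-205],[646,251,21,-205])
s=snap('top')
print(bars(s))"
```

```text
clock: 2.2
tool_pos: [0.6311, 0.1199, 0.1897]
orientation: [180.0, 0.0, 154.7]
force: [1.2, -0.6, -1.0]
opening: 0.06
clock: 2.33
tool_pos: [0.6305, 0.1218, 0.1878]
orientation: [-179.9, -0.1, 155.1]
force: [0.2, -0.5, 0.4]
opening: 0.0599
now [630.5 121.8 187.8] [-1.799e+02 -1.000e-01  1.551e+02] t 2.33 open 59.9 j [  28.   19.   -6.   -0.  -65. -143.]
[0.0403, 0.1238, 0.0378, 0.0, 0.0, 0.0025]
[0.0403, 0.1238, 0.0878, 0.0, 0.0, 0.0025]
[0.0403, 0.1238, 0.1668, 0.0, 0.0, 0.0025]
[(394, 241, -5, 104, 21, [177.0, 250.0]), (521, 237, 35, 75, 20, [179.0, 214.0]), (634, 257, -25, 106, 21, [174.0, 182.0]), (676, 193, -89, 50, 29, [194.0, 170.0]), (526, 351, -1, 527, 356, [139.0, 200.0])]
```

```bash
python3 -m handwheel '[[0.02,0.06,0.02,0,0,0],[0.04,0.124,0.04,0,0,0],[0.04,0.124,0.04,0,0,0],[0.04,0.124,0.10,0,0,0],[0.04,0.124,0.10,0,0,0]]'
python3 - <<'E'
from h import *
s=snap('side','s2'); crop(s,80,200,280,420,3,"s2c")
s=snap('top'); crop(s,100,120,280,270,4,"t3")
plan([646,251,21,-205])
E
```

```text
clock: 3.0
tool_pos: [0.6443, 0.2444, 0.0857]
orientation: [-179.6, -0.3, 155.0]
force: [-0.7, 0.9, -0.3]
opening: 0.0596
now [647.9 246.1  91.1] [-180.     0.   155.1] t 3.1 open 59.4 j [  37.   28.   -6.    0.  -57. -152.]
[0.0038, 0.0037, 0.0701, 0.0, 0.0, 0.0009]
```

View pics/s2c.png

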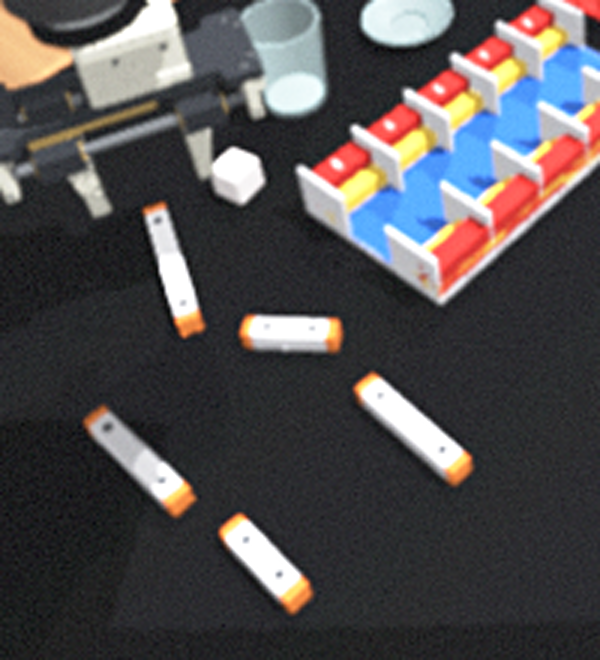

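View pics/t3.png

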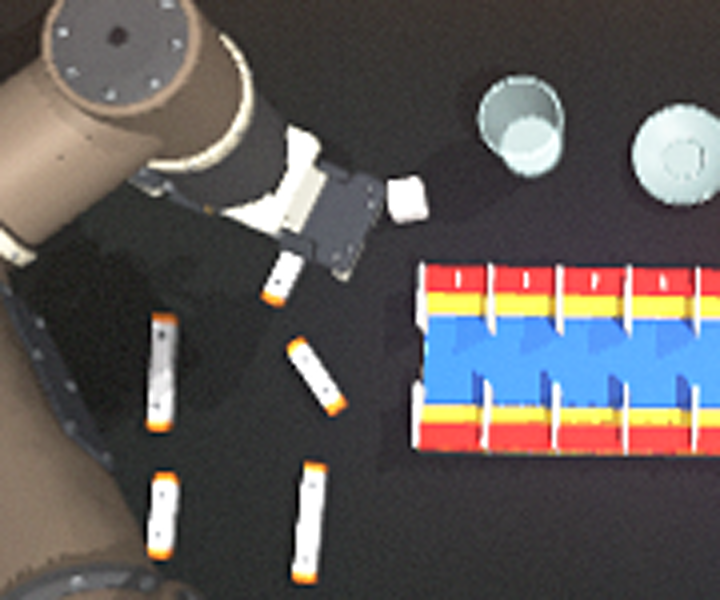

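```bash
python3 - <<'E'
from h import *
for n in('top','side'):
    s=snap(n); print(n,proj(s,[[.646,.248,.016],[.646,.248,.09-.017]]).round())
s=snap('side'); print(cast(s,[[80+153/3,200+208/3],[80+190/3,200+325/3]],.012)*1000)
E
```

```text
top [[176. 179.]
 [173. 175.]]
side [[138. 286.]
 [131. 270.]]
[[708.36014504 221.96883434  12.        ]
 [586.79534549 278.83023347  12.        ]]
```

```bash
python3 -m handwheel '[[0.002,0.002,0.04,0,0,0],[0.003,0.003,0.06,0,0,0],[0.003,0.003,0.068,0,0,0],[0.003,0.003,0.068,0,0,0]]'
python3 -m handwheel '[[0,0,0,0,0,0],[0,0,0,0,0,0],[0,0,0,0,0,0],[0,0,0,0,0,0]]' 1
python3 -m handwheel '[[0,0,0,0,0,0],[0,0,-0.04,0,0,0],[0,0,-0.09,0,0,0],[0,0,-0.09,0,0,0]]'
python3 - <<'E'
from h import *
plan([640,180,130,-195],[580,0,130,-181.3],[528,-125,110,-181.3],[527,-125,60,-181.3],[527,-125,57,-181.3])
s=snap('side'); crop(s,80,200,280,420,3,"s3c")
E
```

```text
clock: 3.75
tool_pos: [0.6463, 0.2513, 0.0228]
orientation: [179.9, 0.0, 155.1]
force: [0.7, -0.2, 0.7]
opening: 0.0595
clock: 4.25
tool_pos: [0.6458, 0.2513, 0.0221]
orientation: [180.0, 0.0, 155.1]
force: [-0.4, -1.0, -0.3]
opening: 0.0252
clock: 4.75
tool_pos: [0.6483, 0.2526, 0.117]
orientation: [179.6, 0.3, 155.1]
force: [0.2, 1.3, -0.1]
opening: -0.0
now [648.3 252.6 117. ] [179.6   0.3 155.1] t 4.75 open -0.0 j [  37.   26.   -4.    0.  -59. -152.]
[-0.023, -0.0694, -0.013, 0.0, 0.0, -0.1727]
[-0.0444, -0.2579, -0.013, 0.0, 0.0, -0.4118]
[-0.0498, -0.3932, 0.007, 0.0, 0.0, -0.4118]
[-0.0489, -0.3936, 0.057, 0.0, 0.0, -0.4118]
[-0.0489, -0.3936, 0.06, 0.0, 0.0, -0.4118]
```

View pics/s3c.png

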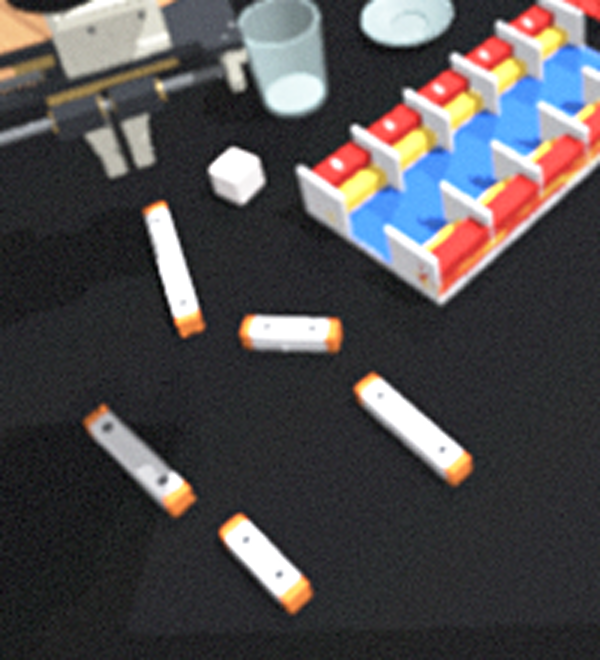

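Lifted before the jaws were shut (they run about 70 mm/s). The bar hasn't moved, so I'll repeat with a longer dwell.

```bash
python3 -m handwheel '[[0,0,0,0,0,0],[0,0,0,0,0,0],[0,0,0,0,0,0],[0,0,0,0,0,0],[0,0,0.03,0,0,0],[0,0,0.075,0,0,0],[0,0,0.095,0,0,0],[0,0,0.095,0,0,0]]' -0.1
python3 -m handwheel '[[0,0,0,0,0,0],[0,0,0,0,0,0],[0,0,0,0,0,0],[0,0,0,0,0,0],[0,0,0,0,0,0],[0,0,0,0,0,0]]' 1
python3 -c "
from h import *
plan()"
```

```text
clock: 5.8
tool_pos: [0.645, 0.2507, 0.0154]
orientation: [-179.8, -0.1, 155.1]
force: [-0.3, -0.4, 0.4]
opening: 0.0479
clock: 6.55
tool_pos: [0.6457, 0.2512, 0.0169]
orientation: [-180.0, -0.0, 155.1]
force: [1.3, -0.6, -0.3]
opening: 0.0003
now [645.7 251.2  16.9] [-180.    -0.   155.1] t 6.55 open 0.3 j [  37.   32.   -9.    0.  -49. -152.]
```

```bash
python3 - <<'E'
from h import *
s=snap('side','s4'); crop(s,80,200,280,420,3,"s4c"); print(proj(s,[.6457,.2512,0]))
E
```

```text
[[138.30225016 291.69173236]]
```

View pics/s4c.png

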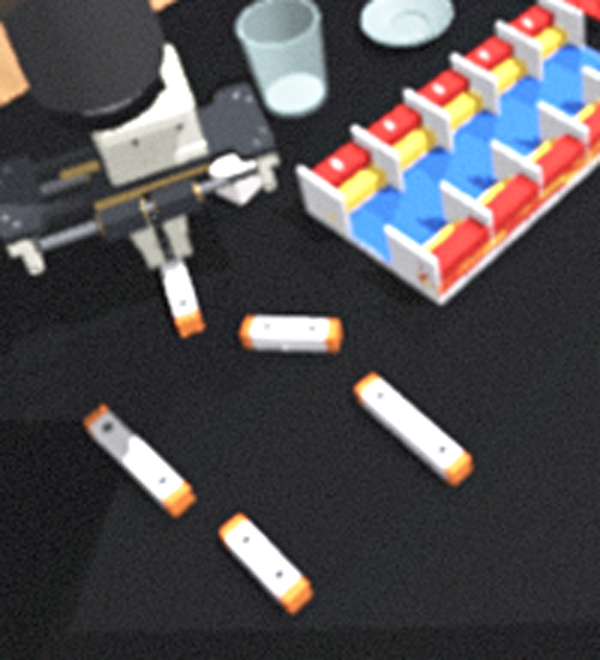

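```bash
python3 -m handwheel '[[0,0,0,0,0,0],[0,0,0,0,0,0],[0,0,-0.02,0,0,0],[0,0,-0.05,0,0,0],[0,0,-0.05,0,0,0]]'
python3 - <<'E'
from h import *
s=snap('side'); crop(s,80,200,280,420,3,"s5c")
s=snap('top'); crop(s,120,140,220,240,6,"t5c")
E
```

```text
clock: 7.22
tool_pos: [0.6479, 0.2524, 0.0714]
orientation: [179.7, 0.2, 155.1]
force: [-0.1, -0.2, 0.1]
opening: 0.0003
```

View pics/s5c.png

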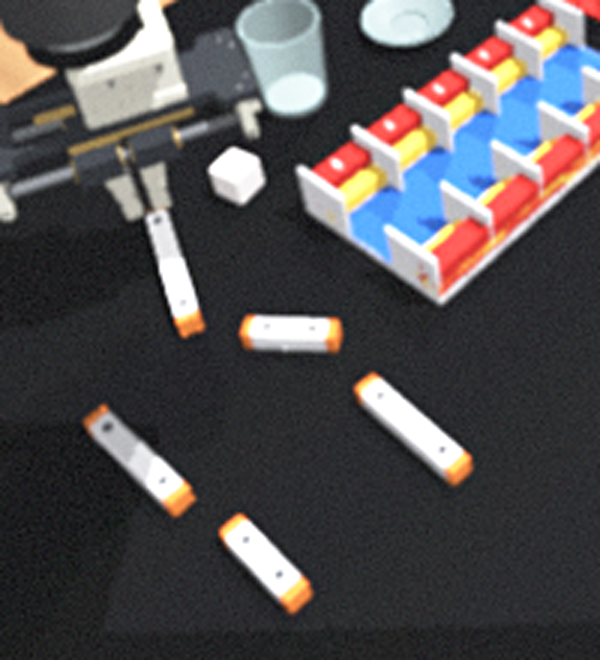

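View pics/t5c.png

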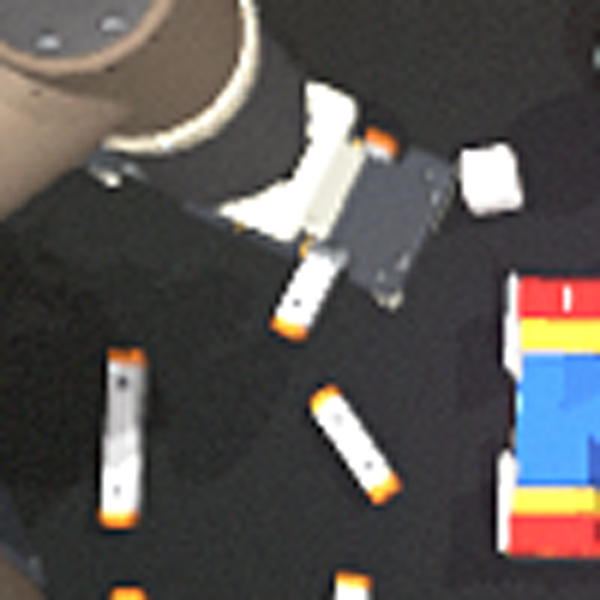

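```bash
python3 - <<'E'
from h import *
o=ctrl.get_obs(); p=o["tool_pos"]; psi=np.radians(o["orientation"][2]); print(p,o["opening"])
ty=np.array([np.sin(psi),-np.cos(psi),0])
for n,box in(('side',(90,220,190,320)),('top',(120,140,220,240))):
    s=snap(n); k=6; im=cv2.resize(s["img"][box[1]:box[3],box[0]:box[2]],None,fx=k,fy=k,interpolation=cv2.INTER_CUBIC)
    for X,col in ((p,(0,255,0)),(p-[0,0,.017],(255,0,255)),(p-[0,0,.017]+ty*.02,(255,255,0)),(p-[0,0,.017]-ty*.02,(255,255,0)),(np.array([.646,.251,.016]),(0,0,255))):
        q=(proj(s,X)[0]-box[:2]+.5)*k; cv2.circle(im,tuple(int(v) for v in q),4,col,-1)
    cv2.imwrite(f"pics/ov_{n}.png",im)
E
```

```text
[0.64609601 0.25152691 0.06840762] 0.0005616016493210029
```

View pics/ov_side.png

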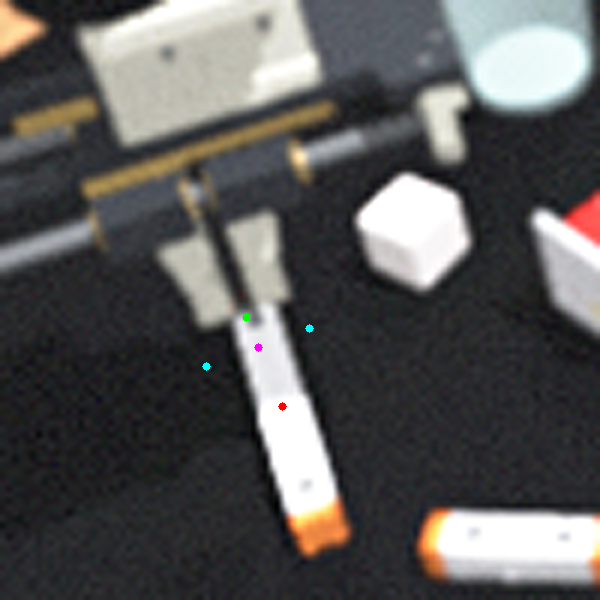

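View pics/ov_top.png

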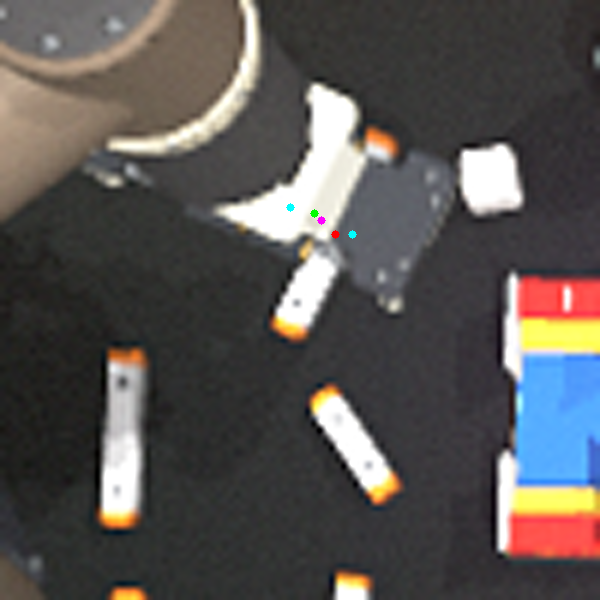

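The side overlay shows the fingertips ending at about the TCP itself, so at z = 17 mm they shut just above the bar. I'll reopen and go lower in small steps, watching the force.

```bash
python3 -m handwheel '[[0,0,0,0,0,0],[0,0,0,0,0,0],[0,0,0,0,0,0],[0,0,0,0,0,0],[0,0,0,0,0,0],[0,0,0.02,0,0,0],[0,0,0.048,0,0,0],[0,0,0.048,0,0,0]]' 0
python3 -m handwheel '[[0,0,0.003,0,0,0],[0,0,0.003,0,0,0]]'
python3 -m handwheel '[[0,0,0.003,0,0,0],[0,0,0.003,0,0,0]]'
```

```text
clock: 8.43
tool_pos: [0.6442, 0.2502, 0.0166]
orientation: [-179.8, -0.1, 155.0]
force: [-0.2, 0.8, -0.7]
opening: 0.0444
clock: 8.68
tool_pos: [0.6463, 0.2516, 0.0168]
orientation: [179.9, 0.0, 155.1]
force: [0.2, 0.8, -0.3]
opening: 0.0436
clock: 8.93
tool_pos: [0.6457, 0.2512, 0.013]
orientation: [180.0, 0.0, 155.1]
force: [-0.6, 0.0, 0.7]
opening: 0.044
```

```bash
python3 - <<'E'
from h import *
plan()
s=snap('side'); crop(s,90,220,190,320,6,"s6c")
E
```

```text
now [645.7 251.2  13. ] [180.    0.  155.1] t 8.93 open 44.0 j [  37.   32.  -10.   -0.  -48. -152.]
```

View pics/s6c.png

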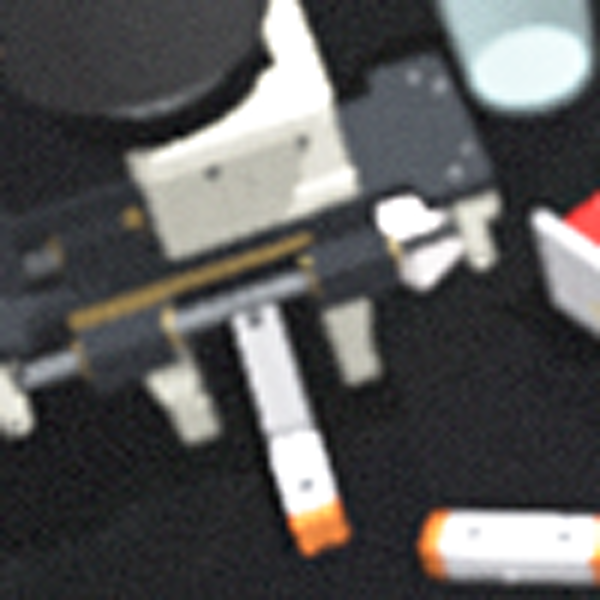

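```bash
python3 -m handwheel '[[0,0,0.004,0,0,0],[0,0,0.004,0,0,0]]'
python3 -m handwheel '[[0,0,0.004,0,0,0],[0,0,0.004,0,0,0]]'
```

```text
clock: 9.22
tool_pos: [0.6454, 0.2511, 0.0084]
orientation: [-180.0, -0.0, 155.1]
force: [-0.0, 0.2, -0.2]
opening: 0.0436
clock: 9.48
tool_pos: [0.6455, 0.2511, 0.0044]
orientation: [-180.0, -0.0, 155.1]
force: [-0.3, 0.1, 0.7]
opening: 0.0437
```

```bash
python3 -m handwheel '[[0,0,0,0,0,0],[0,0,0,0,0,0],[0,0,0,0,0,0],[0,0,0,0,0,0],[0,0,0,0,0,0],[0,0,0,0,0,0]]' 1
python3 -m handwheel '[[0,0,-0.02,0,0,0],[0,0,-0.07,0,0,0],[0,0,-0.12,0,0,0],[0,0,-0.12,0,0,0]]'
python3 - <<'E'
from h import *
plan([580,0,125,-181.3],[527,-125,110,-181.3])
s=snap('side'); crop(s,90,190,190,290,6,"s7c")
E
```

```text
clock: 10.22
tool_pos: [0.6458, 0.2513, 0.0049]
orientation: [180.0, 0.0, 155.1]
force: [0.1, 0.3, 0.7]
opening: 0.0152
clock: 10.72
tool_pos: [0.6485, 0.2527, 0.1318]
orientation: [179.5, 0.3, 155.1]
force: [0.8, -0.0, -0.8]
opening: 0.0151
now [648.5 252.7 131.8] [179.5   0.3 155.1] t 10.72 open 15.1 j [  37.   26.   -3.    0.  -61. -152.]
[-0.0442, -0.258, 0.0068, 0.0, 0.0, -0.4118]
[-0.0488, -0.3937, 0.0218, 0.0, 0.0, -0.4118]
```

View pics/s7c.png

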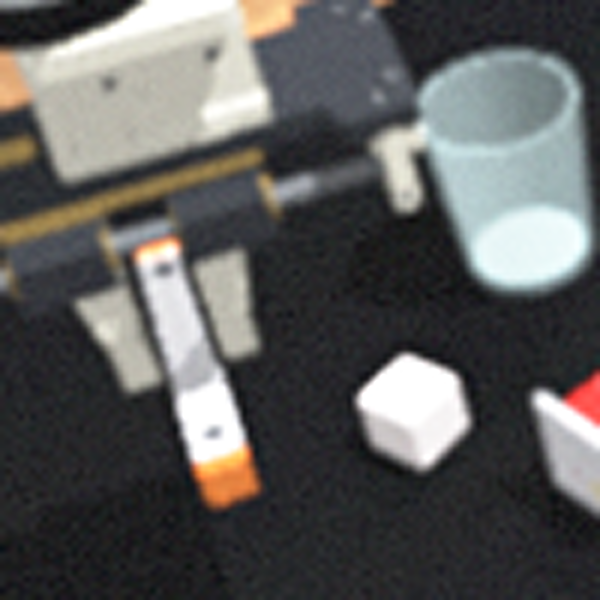

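```bash
python3 -m handwheel '[[-0.01,-0.06,0,0,0,-0.15],[-0.02,-0.12,0,0,0,-0.3],[-0.044,-0.258,0,0,0,-0.41],[-0.044,-0.258,0,0,0,-0.41],[-0.049,-0.394,0.01,0,0,-0.412],[-0.049,-0.394,0.01,0,0,-0.412],[-0.049,-0.394,0.02,0,0,-0.412],[-0.049,-0.394,0.02,0,0,-0.412]]'
python3 -m handwheel '[[0,0,0,0,0,0],[0,0,0,0,0,0]]'
python3 - <<'E'
from h import *
plan([527,-125,80,-181.3],[527,-125,43,-181.3])
s=snap('side'); crop(s,170,180,310,300,5,"s8c")
s=snap('top'); crop(s,190,160,310,250,6,"t8c")
E
```

```text
clock: 11.78
tool_pos: [0.5218, -0.1284, 0.1038]
orientation: [-180.0, -0.2, 178.5]
force: [0.8, -0.5, -0.1]
opening: 0.015
clock: 12.02
tool_pos: [0.5246, -0.1259, 0.105]
orientation: [180.0, 0.0, 178.7]
force: [1.2, 0.8, -0.8]
opening: 0.015
now [ 524.6 -125.9  105. ] [180.    0.  178.7] t 12.03 open 15.0 j [  7.  14. -25.   0. -51. -99.]
[-0.0024, 0.001, 0.025, 0.0, 0.0, 0.0006]
[-0.0024, 0.001, 0.062, 0.0, 0.0, 0.0006]
```

View pics/s8c.png

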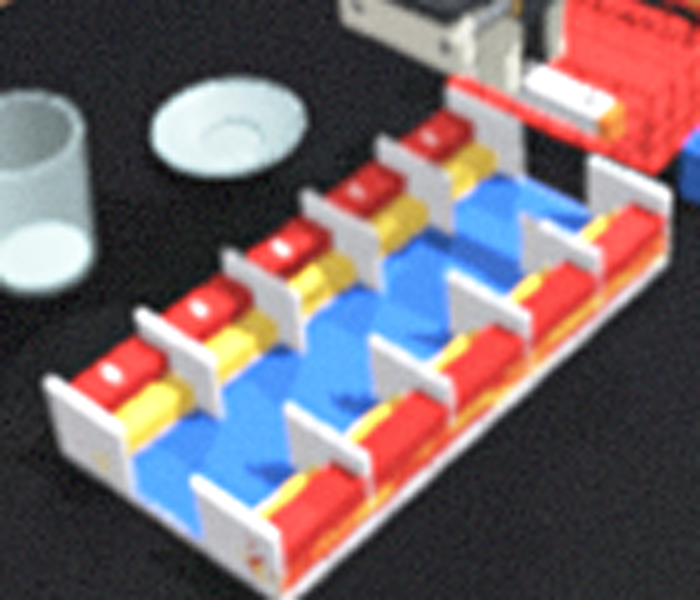

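View pics/t8c.png

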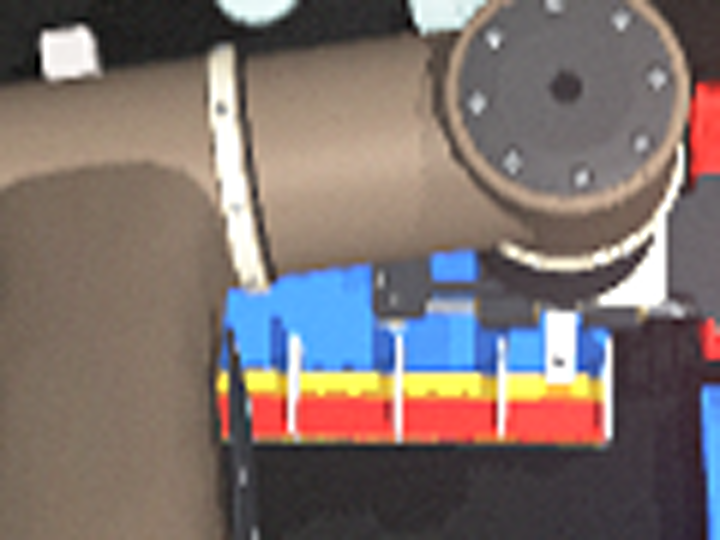

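```bash
python3 - <<'E'
from h import *
s=snap('side'); print(cast(s,[[170+614/5,180+120/5],[170+540/5,180+68/5]],.116)*1000)
s=snap('top'); print(cast(s,[[190+560/6,160+383/6],[190+560/6,160+395/6]],.116)*1000)
for X in ([.460,-.126,.116],):print(proj(s,X))
E
```

```text
[[ 457.93546322 -120.76254548  116.        ]
 [ 515.14492616 -134.24566888  116.        ]]
[[ 466.16969585 -125.92677731  116.        ]
 [ 459.62129164 -125.81662737  116.        ]]
[[283.38782335 225.71674523]]
```

```bash
python3 -m handwheel '[[-0.002,0.001,0.02,0,0,0],[-0.002,0.001,0.045,0,0,0],[-0.002,0.001,0.058,0,0,0],[-0.002,0.001,0.060,0,0,0],[-0.002,0.001,0.060,0,0,0]]'
python3 -c "
from h import *
plan([527,-125,42,-181.3])"
```

```text
clock: 12.85
tool_pos: [0.5265, -0.1257, 0.0453]
orientation: [-180.0, 0.0, 178.7]
force: [-0.7, 0.2, 0.1]
opening: 0.0158
now [ 526.5 -125.7   45.3] [-180.     0.   178.7] t 12.85 open 15.8 j [  7.  18. -29.   0. -43. -99.]
[-0.0004, 0.0007, 0.0033, 0.0, 0.0, -0.0002]
```

```bash
python3 -m handwheel '[[0,0,0.003,0,0,0],[0,0,0.003,0,0,0]]'
python3 -m handwheel '[[0,0,0,0,0,0],[0,0,0,0,0,0],[0,0,0,0,0,0],[0,0,0,0,0,0]]' 0.22
python3 -m handwheel '[[0,0,-0.03,0,0,0],[0,0,-0.09,0,0,0],[0,0.06,-0.1,0,0,0],[0,0.11,-0.1,0,0,0],[0,0.16,-0.1,0,0,0],[0,0.2,-0.1,0,0,0],[0,0.25,-0.1,0,0,0],[0,0.27,-0.1,0,0,0]]' -0.1
python3 - <<'E'
from h import *
plan([560,235,60,-146],[521,238,5,-146])
s=snap('side'); crop(s,170,180,310,300,5,"s9c")
s=snap('top','t9'); crop(s,110,140,300,280,4,"t9c"); print(bars(s))
E
```

```text
clock: 13.1
tool_pos: [0.5262, -0.1257, 0.0421]
orientation: [180.0, 0.0, 178.7]
force: [0.2, 0.1, -0.4]
opening: 0.0148
clock: 13.6
tool_pos: [0.5261, -0.1258, 0.0419]
orientation: [180.0, 0.0, 178.7]
force: [0.2, 0.8, 0.5]
opening: 0.0339
clock: 14.6
tool_pos: [0.5323, 0.1464, 0.1418]
orientation: [180.0, 0.0, 178.8]
force: [-0.6, -1.6, -0.6]
opening: 0.0484
now [532.3 146.4 141.8] [180.    0.  178.8] t 14.6 open 48.4 j [  36.   13.  -21.    0.  -56. -127.]
[-0.0258, 0.0891, 0.0818, 0.0, 0.0, -0.6146]
[0.0133, 0.0913, 0.1368, 0.0, 0.0, -0.6146]
[(394, 241, -5, 103, 21, [177.0, 250.0]), (512, 231, 34, 52, 19, [180.0, 216.0]), (554, 193, -89, 52, 35, [193.0, 206.0]), (510, 381, -24, 531, 291, [142.0, 218.0])]
```

View pics/s9c.png

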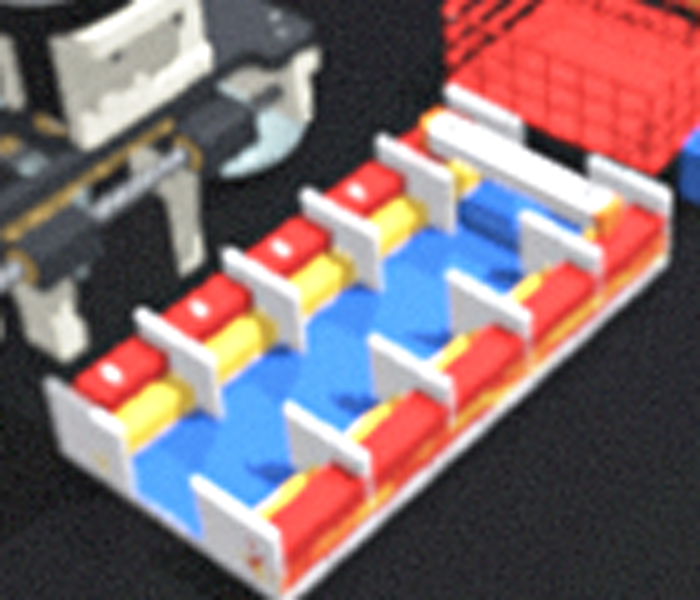

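View pics/t9c.png

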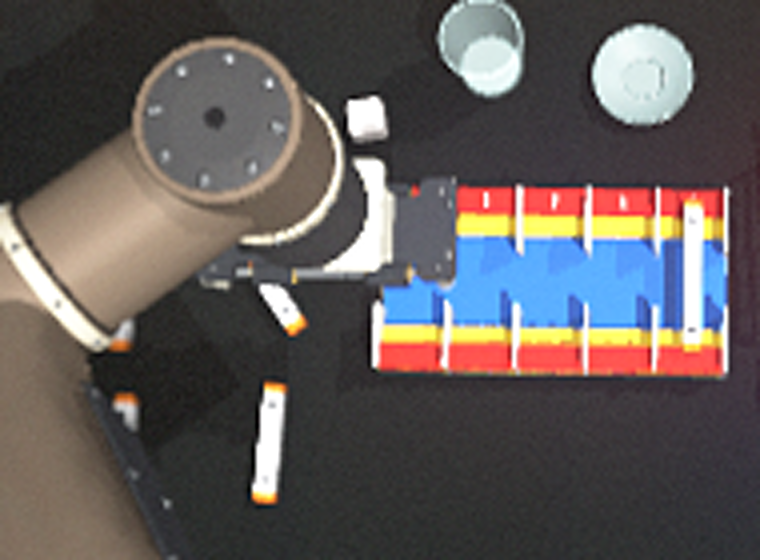

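```bash
python3 -m handwheel '[[0,0.05,0.02,0,0,-0.18],[-0.005,0.09,0.05,0,0,-0.36],[0.013,0.091,0.07,0,0,-0.54],[0.013,0.091,0.09,0,0,-0.615],[0.013,0.091,0.09,0,0,-0.615],[0.013,0.091,0.09,0,0,-0.615]]' 0
python3 - <<'E'
from h import *
s=snap('top'); print(cast(s,[[110+692/4,140+202/4],[110+692/4,140+348/4]],.052)*1000)
s=snap('side'); crop(s,100,240,240,360,5,"s10c"); print((proj(s,[[.521,.238,.008]])-[100,240])*5)
plan([521,238,4.5,-146])
E
```

```text
clock: 15.45
tool_pos: [0.5221, 0.235, 0.0526]
orientation: [-180.0, 0.0, -146.2]
force: [0.4, -0.3, 0.4]
opening: 0.0439
[[ 589.85469095 -127.30081254   52.        ]
 [ 463.81882825 -125.19356593   52.        ]]
[[384.08902538 359.79436179]]
now [522.2 235.4  52.9] [ 1.800e+02  1.000e-01 -1.462e+02] t 15.55 open 44.0 j [  44.   20.  -24.    0.  -45. -100.]
[-0.0004, 0.0028, 0.0484, 0.0, 0.0, -0.0033]
```

View pics/s10c.png

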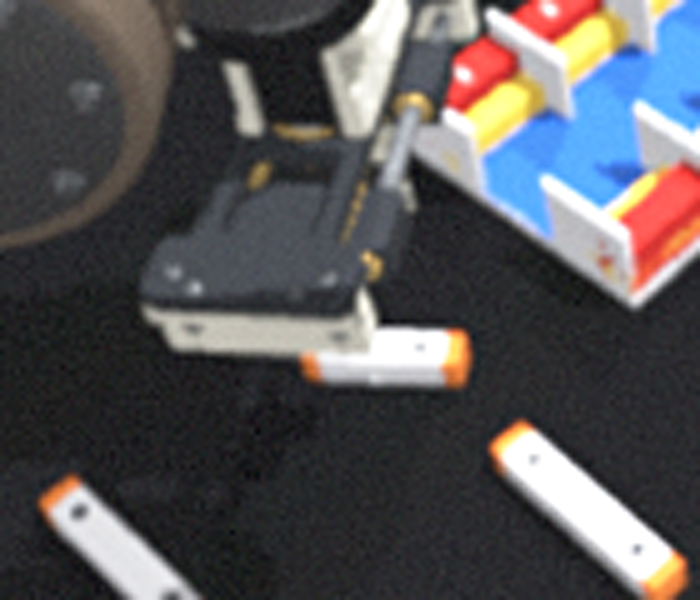

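```bash
python3 -m handwheel '[[-0.007,0.003,0.02,0,0,0],[-0.007,0.003,0.034,0,0,0],[-0.007,0.003,0.034,0,0,0]]'
python3 -m handwheel '[[0,0,0.004,0,0,0],[0,0,0.004,0,0,0]]'
python3 -m handwheel '[[0,0,0.005,0,0,0],[0,0,0.005,0,0,0]]'
```

```text
clock: 15.92
tool_pos: [0.5249, 0.2411, 0.017]
orientation: [-180.0, -0.1, -146.1]
force: [0.3, -0.5, -0.4]
opening: 0.0437
clock: 16.18
tool_pos: [0.5256, 0.2418, 0.014]
orientation: [180.0, 0.0, -146.1]
force: [-0.3, 0.1, -0.2]
opening: 0.0439
clock: 16.42
tool_pos: [0.5254, 0.2417, 0.0086]
orientation: [-180.0, -0.0, -146.1]
force: [0.0, -0.4, 0.4]
opening: 0.0437
```

No contact. Close here.

```bash
python3 -m handwheel '[[0,0,0.001,0,0,0],[0,0,0.001,0,0,0],[0,0,0.001,0,0,0],[0,0,0.001,0,0,0],[0,0,0.001,0,0,0],[0,0,0.001,0,0,0]]' 1
python3 -m handwheel '[[0,0,-0.02,0,0,0],[0,0,-0.06,0,0,0],[0,0,-0.1,0,0,0],[0,0,-0.1,0,0,0],[0,0,-0.1,0,0,0]]'
python3 - <<'E'
from h import *
plan([535,-65,105,-181.3])
s=snap('side'); crop(s,100,200,240,320,5,"s11c")
E
```

```text
clock: 17.18
tool_pos: [0.526, 0.2422, 0.0083]
orientation: [-180.0, 0.1, -146.1]
force: [0.9, -0.6, 6.0]
opening: 0.0007
clock: 17.8
tool_pos: [0.525, 0.2416, 0.1073]
orientation: [180.0, -0.0, -146.1]
force: [-1.0, -0.6, -0.8]
opening: 0.0001
now [525.  241.6 107.3] [ 180.    -0.  -146.1] t 17.8 open 0.1 j [  44.   17.  -20.   -0.  -53. -100.]
[0.1626, -0.2601, 0.0023, 0.0, 0.0, 0.6141]
```

View pics/s11c.png

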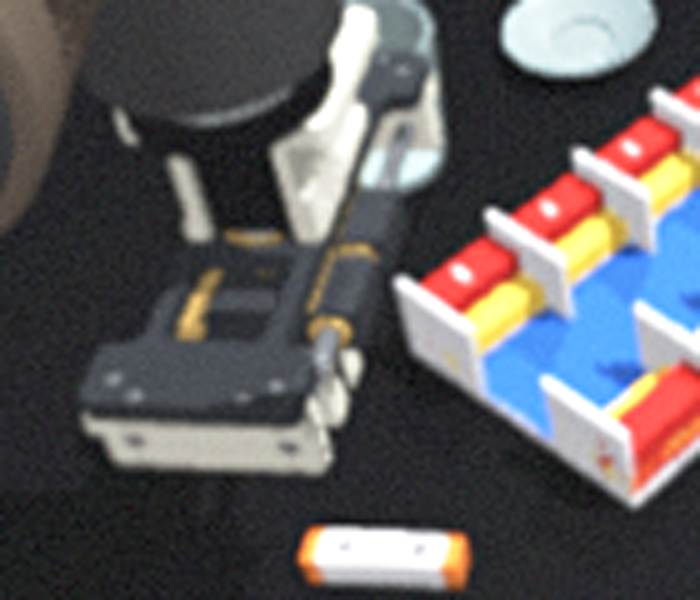

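Fingers slid off the bar's top: the useful pad is even higher than thought. I'll go lower, watching the force.

```bash
python3 -m handwheel '[[0,0,0,0,0,0],[0,0,0,0,0,0],[0,0,0,0,0,0],[0,0,0,0,0,0],[0,0,0.03,0,0,0],[0,0,0.075,0,0,0],[0,0,0.095,0,0,0],[0,0,0.098,0,0,0]]' 0
python3 -m handwheel '[[0,0,0.005,0,0,0],[0,0,0.005,0,0,0]]'
python3 -m handwheel '[[0,0,0.003,0,0,0],[0,0,0.003,0,0,0]]'
python3 - <<'E'
from h import *
plan()
s=snap('side'); crop(s,100,240,240,360,5,"s12c")
E
```

```text
clock: 18.85
tool_pos: [0.5248, 0.2411, 0.0084]
orientation: [-180.0, -0.2, -146.1]
force: [-0.3, -0.3, 0.9]
opening: 0.0433
clock: 19.1
tool_pos: [0.5259, 0.2422, 0.0055]
orientation: [180.0, 0.1, -146.1]
force: [-0.2, -0.3, 0.3]
opening: 0.0437
clock: 19.35
tool_pos: [0.5257, 0.2419, 0.0021]
orientation: [180.0, 0.0, -146.1]
force: [0.2, -0.8, -0.2]
opening: 0.044
now [525.7 241.9   2.1] [ 180.     0.  -146.1] t 19.35 open 44.0 j [  44.   25.  -26.   -0.  -40. -100.]
```

View pics/s12c.png

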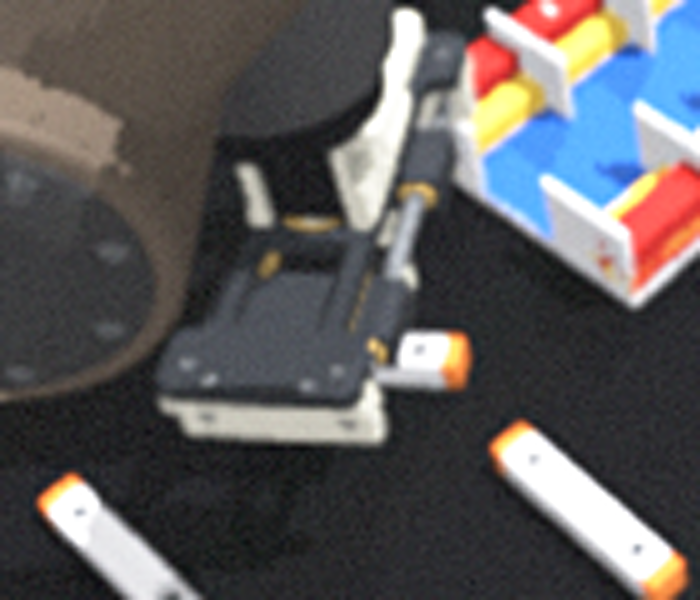

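```bash
python3 -m handwheel '[[0,0,0.003,0,0,0],[0,0,0.003,0,0,0]]'
python3 -m handwheel '[[0,0,0,0,0,0],[0,0,0,0,0,0],[0,0,0,0,0,0],[0,0,0,0,0,0],[0,0,0,0,0,0],[0,0,0,0,0,0]]' 1
python3 -m handwheel '[[0,0,-0.02,0,0,0],[0,0,-0.06,0,0,0],[0,0,-0.11,0,0,0],[0,0,-0.11,0,0,0],[0,0,-0.11,0,0,0]]'
python3 -c "
from h import *
plan([535,-65,105,-181.3])"
```

```text
clock: 19.65
tool_pos: [0.5254, 0.2417, -0.0014]
orientation: [-180.0, -0.0, -146.1]
force: [-0.9, 0.4, 0.1]
opening: 0.0438
clock: 20.4
tool_pos: [0.5256, 0.2419, -0.0011]
orientation: [180.0, 0.0, -146.1]
force: [-0.6, 0.4, 0.1]
opening: 0.0155
clock: 21.02
tool_pos: [0.5252, 0.2417, 0.1086]
orientation: [180.0, 0.0, -146.1]
force: [-0.8, -0.1, -1.1]
opening: 0.0152
now [525.2 241.7 108.6] [ 180.     0.  -146.1] t 21.02 open 15.2 j [  44.   17.  -20.   -0.  -53. -100.]
[0.1629, -0.2601, 0.0036, 0.0, 0.0, 0.6142]
```

```bash
python3 -m handwheel '[[0.03,-0.05,0,0,0,0.15],[0.06,-0.1,0,0,0,0.3],[0.095,-0.15,0,0,0,0.45],[0.13,-0.2,0,0,0,0.6],[0.16,-0.25,0,0,0,0.614],[0.163,-0.26,0,0,0,0.614],[0.163,-0.26,0,0,0,0.614],[0.163,-0.26,0,0,0,0.614]]'
python3 - <<'E'
from h import *
plan([535,-65,60,-181.3],[535,-65,9,-181.3])
s=snap('side'); crop(s,180,150,320,270,5,"s13c")
s=snap('top'); crop(s,190,160,310,250,6,"t13c")
E
```

```text
clock: 22.02
tool_pos: [0.5351, -0.064, 0.1082]
orientation: [-180.0, -0.1, 178.8]
force: [-0.5, -0.3, -0.2]
opening: 0.0154
now [535.1 -64.  108.2] [-1.800e+02 -1.000e-01  1.788e+02] t 22.02 open 15.4 j [  14.   14.  -25.   -0.  -51. -105.]
[0.0001, -0.001, 0.0482, 0.0, 0.0, 0.0014]
[0.0001, -0.001, 0.0992, 0.0, 0.0, 0.0014]
```

View pics/s13c.png

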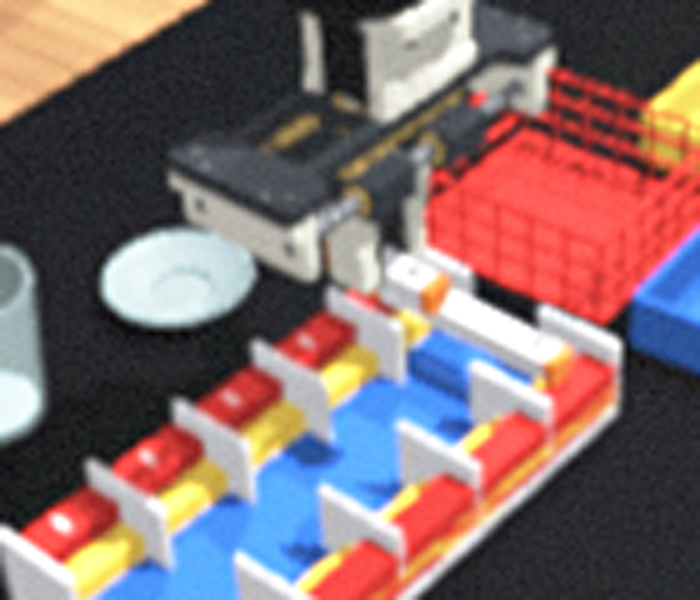

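View pics/t13c.png

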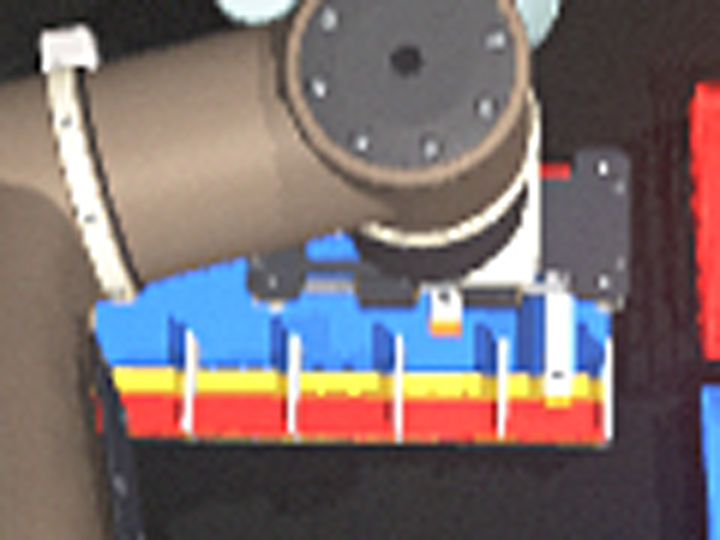

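```bash
python3 - <<'E'
from h import *
s=snap('top'); print(cast(s,[[190+445/6-.4,160+334/6-.4]],.125)*1000)
s=snap('side'); print(cast(s,[[180+434/5,150+283/5]],.125)*1000)
E
```

```text
[[493.96055866 -62.92265178 125.        ]]
[[497.71004055 -64.92408586 125.        ]]
```

```bash
python3 -m handwheel '[[0.001,-0.001,0.03,0,0,0],[0.001,-0.001,0.07,0,0,0],[0.001,-0.001,0.085,0,0,0],[0.001,-0.001,0.085,0,0,0]]'
python3 -m handwheel '[[0,0,0.007,0,0,0],[0,0,0.014,0,0,0],[0,0,0.014,0,0,0]]'
python3 -c "
from h import *
plan([533.5,-65,8,-181.3])"
```

```text
clock: 22.72
tool_pos: [0.534, -0.0656, 0.0233]
orientation: [-180.0, -0.1, 178.8]
force: [0.8, -0.1, 0.2]
opening: 0.0157
clock: 23.1
tool_pos: [0.5342, -0.0659, 0.0098]
orientation: [180.0, -0.0, 178.7]
force: [0.2, -0.5, -0.3]
opening: 0.0157
now [534.2 -65.9   9.8] [180.   -0.  178.7] t 23.1 open 15.7 j [  14.   21.  -31.   -0.  -38. -105.]
[0.0007, 0.0009, 0.0018, 0.0, 0.0, 0.0004]
```

```bash
python3 -m handwheel '[[0,0,0.001,0,0,0],[0,0,0.001,0,0,0]]'
python3 -m handwheel '[[0,0,0,0,0,0],[0,0,0,0,0,0],[0,0,0,0,0,0],[0,0,0,0,0,0]]' 0.22
python3 -m handwheel '[[0,0,-0.03,0,0,0],[0,0,-0.09,0,0,0],[0,0,-0.11,0,0,0],[0.04,0.05,-0.11,0,0,0],[0.07,0.1,-0.11,0,0,0.03],[0.1,0.16,-0.11,0,0,0.06],[0.12,0.22,-0.1,0,0,0.06],[0.14,0.27,-0.1,0,0,0.06]]' 0
python3 -m handwheel '[[0,0,0,0,0,0],[0,0,0,0,0,0]]'
python3 - <<'E'
from h import *
s=snap('side'); crop(s,150,180,310,300,5,"s14c")
s=snap('top','t14'); crop(s,110,140,300,280,4,"t14c"); print(bars(s))
plan([396,242,60,-185],[396,242,-1,-185])
E
```

```text
clock: 23.35
tool_pos: [0.5344, -0.0659, 0.009]
orientation: [180.0, 0.0, 178.7]
force: [-0.3, 0.1, -0.8]
opening: 0.0158
clock: 23.85
tool_pos: [0.5343, -0.0658, 0.0089]
orientation: [180.0, 0.0, 178.7]
force: [0.2, 0.8, -0.5]
opening: 0.0338
clock: 24.85
tool_pos: [0.3992, 0.2089, 0.1088]
orientation: [180.0, 0.0, 175.3]
force: [0.7, 0.7, 0.9]
opening: 0.0441
clock: 25.1
tool_pos: [0.4, 0.2072, 0.1088]
orientation: [-180.0, -0.0, 175.4]
force: [-0.4, -0.1, 0.1]
opening: 0.0437
[(405, 223, -12, 132, 52, [182.0, 246.0]), (393, 391, -34, 333, 193, [134.0, 247.0])]
now [400.5 206.2 108.8] [-180.    -0.   175.2] t 25.2 open 43.9 j [  52.    5.  -35.   -0.  -49. -147.]
[0.0074, 0.0353, 0.0488, 0.0, 0.0, 0.0039]
[0.0074, 0.0353, 0.1098, 0.0, 0.0, 0.0039]
```

View pics/s14c.png

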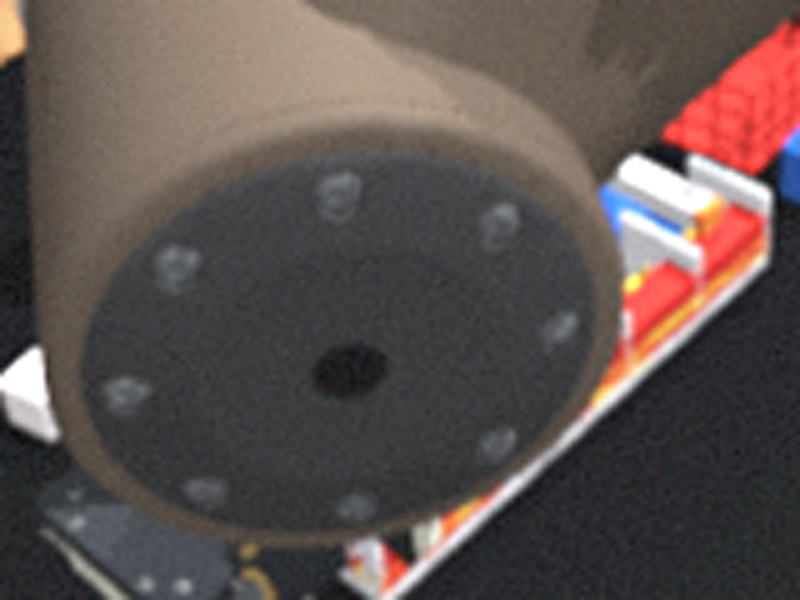

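View pics/t14c.png

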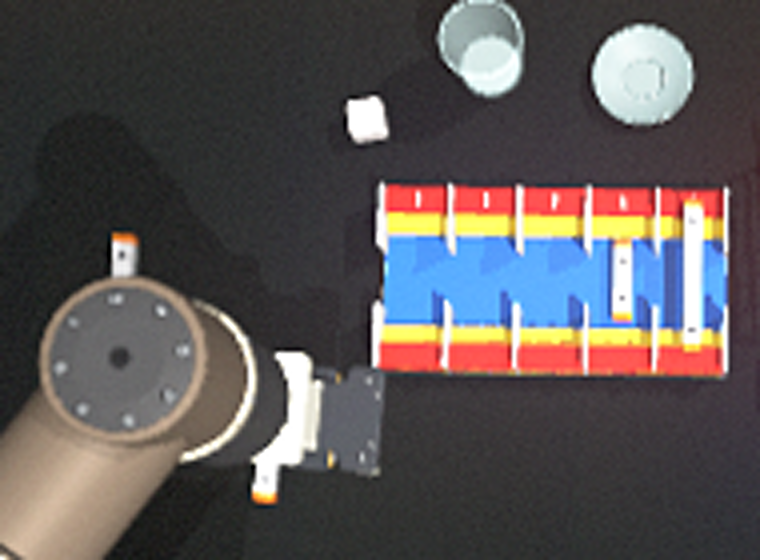

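```bash
python3 -m handwheel '[[0.008,0.035,0.02,0,0,0],[0.008,0.035,0.06,0,0,0],[0.008,0.035,0.09,0,0,0],[0.008,0.035,0.09,0,0,0]]'
python3 -m handwheel '[[0,0,0.01,0,0,0],[0,0,0.015,0,0,0],[0,0,0.015,0,0,0]]'
python3 -c "
from h import *
plan([395,241.5,-1,-185])"
```

```text
clock: 25.7
tool_pos: [0.3947, 0.2401, 0.0172]
orientation: [-179.8, -0.1, 175.1]
force: [-0.9, -0.5, 0.8]
opening: 0.0439
clock: 26.08
tool_pos: [0.3954, 0.2427, 0.0041]
orientation: [180.0, 0.0, 175.3]
force: [1.0, -0.3, 0.3]
opening: 0.0435
now [395.4 242.7   4.1] [180.    0.  175.3] t 26.07 open 43.5 j [  56.   16.  -40.    0.  -33. -151.]
[0.0003, -0.0013, 0.0051, 0.0, 0.0, 0.0048]
```

```bash
python3 -m handwheel '[[0,0,0.005,0,0,0],[0,0,0.005,0,0,0]]'
python3 -m handwheel '[[0,0,0,0,0,0],[0,0,0,0,0,0],[0,0,0,0,0,0],[0,0,0,0,0,0],[0,0,0,0,0,0],[0,0,0,0,0,0]]' 1
python3 -m handwheel '[[0,0,-0.02,0,0,0],[0,0,-0.06,0,0,0],[0,0,-0.11,0,0,0],[0,0,-0.11,0,0,0],[0,0,-0.11,0,0,0]]'
python3 -c "
from h import *
plan([530,-6,109,-181.3])"
```

```text
clock: 26.32
tool_pos: [0.3952, 0.2427, -0.0013]
orientation: [-180.0, -0.0, 175.3]
force: [-0.7, -0.7, 0.6]
opening: 0.044
clock: 27.08
tool_pos: [0.3953, 0.2428, -0.0011]
orientation: [180.0, 0.0, 175.3]
force: [-0.7, -0.6, 1.9]
opening: 0.016
clock: 27.7
tool_pos: [0.3949, 0.2425, 0.1087]
orientation: [180.0, -0.0, 175.3]
force: [0.6, -0.8, -0.1]
opening: 0.0155
now [394.9 242.5 108.7] [180.   -0.  175.3] t 27.7 open 15.5 j [  56.    7.  -34.   -0.  -49. -151.]
[-0.1551, -0.2365, -0.0003, 0.0, 0.0, -0.0598]
```

```bash
python3 -m handwheel '[[-0.03,-0.04,0,0,0,0],[-0.06,-0.09,0,0,0,-0.03],[-0.095,-0.14,0,0,0,-0.06],[-0.13,-0.2,0,0,0,-0.06],[-0.155,-0.237,0,0,0,-0.06],[-0.155,-0.237,0,0,0,-0.06],[-0.155,-0.237,0,0,0,-0.06]]'
python3 - <<'E'
from h import *
plan([530,-6,23,-181.3])
s=snap('side'); crop(s,150,180,290,300,5,"s15c")
s=snap('top'); crop(s,190,160,310,250,6,"t15c")
E
```

```text
clock: 28.58
tool_pos: [0.5293, -0.0067, 0.1073]
orientation: [-180.0, -0.2, 178.6]
force: [-0.1, -0.3, -0.5]
opening: 0.0162
now [529.3  -6.7 107.3] [-180.    -0.2  178.6] t 28.57 open 16.2 j [  21.   13.  -26.   -0.  -51. -112.]
[-0.0007, 0.0007, 0.0843, 0.0, 0.0, -0.0009]
```

View pics/s15c.png

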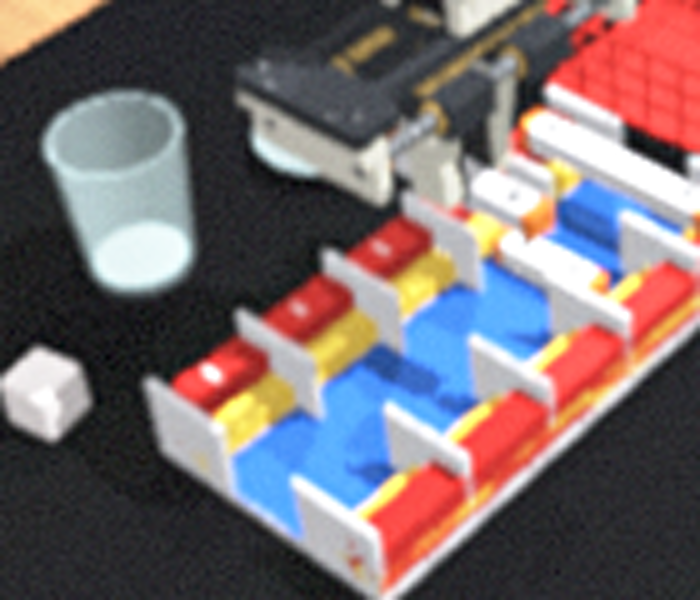

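View pics/t15c.png

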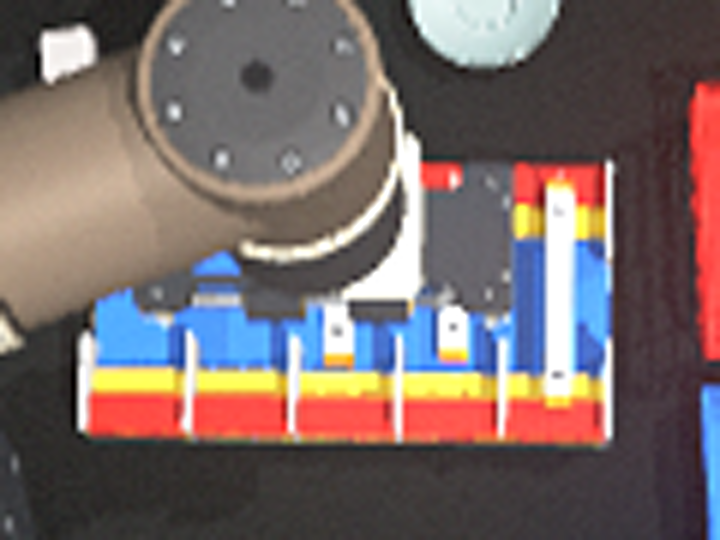

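```bash
python3 - <<'E'
from h import *
s=snap('top'); print(cast(s,[[190+338/6-.4,160+363/6-.4]],.125)*1000); print(cast(s,[[190+453/6-.4,160+361/6-.4]],.024)*1000)
s=snap('side'); print(cast(s,[[150+538/5,180+218/5]],.118)*1000)
E
```

```text
[[479.05240993  -5.0645481  125.        ]]
[[493.45413764 -64.00270885  24.        ]]
[[480.7939071   -7.60157449 118.        ]]
```

```bash
python3 -m handwheel '[[-0.001,0,0.03,0,0,0],[-0.001,0,0.065,0,0,0],[-0.001,0,0.08,0,0,0],[-0.001,0,0.086,0,0,0],[-0.001,0,0.086,0,0,0]]'
python3 -m handwheel '[[0,0,0,0,0,0],[0,0,0,0,0,0],[0,0,0,0,0,0],[0,0,0,0,0,0]]' 0.22
python3 -m handwheel '[[0,0,-0.03,0,0,0],[0,0,-0.08,0,0,0],[0,0.05,-0.09,0,0,0],[0,0.1,-0.09,0,0,0],[0,0.16,-0.09,0,0,0],[0,0.22,-0.09,0,0,0],[0,0.28,-0.09,0,0,0],[0,0.33,-0.09,0,0,0]]' 0
python3 -m handwheel '[[0,0.05,0,0,0,0],[0,0.05,0,0,0,0],[0,0.05,0,0,0,0]]'
python3 - <<'E'
from h import *
s=snap('top','t16'); crop(s,110,140,300,280,4,"t16c"); print(bars(s))
s=snap('side'); crop(s,80,200,220,380,3.5,"s16c"); print((proj(s,[[.527,.372,.008],[.401,.367,.008]])-[80,200])*3.5)
plan([527,373,-1,-182])
E
```

```text
clock: 29.4
tool_pos: [0.5317, -0.0059, 0.0233]
orientation: [180.0, 0.0, 178.8]
force: [-0.5, -0.0, 0.1]
opening: 0.0158
clock: 29.9
tool_pos: [0.5314, -0.0062, 0.0231]
orientation: [180.0, 0.0, 178.7]
force: [-0.0, 0.0, 0.2]
opening: 0.034
clock: 30.9
tool_pos: [0.5383, 0.326, 0.1128]
orientation: [180.0, 0.0, 178.8]
force: [0.3, -0.8, -0.3]
opening: 0.0437
clock: 31.28
tool_pos: [0.5393, 0.3734, 0.1123]
orientation: [-179.9, -0.0, 178.8]
force: [-0.0, -0.6, 0.3]
opening: 0.044
[(401, 367, -5, 73, 23, [140.0, 248.0]), (509, 372, 2, 67, 21, [140.0, 218.0]), (582, 421, -19, 113, 75, [126.0, 197.0]), (640, 499, 3, 123, 39, [104.0, 182.0])]
[[161.58068524 536.79768114]
 [310.70587676 656.5188755 ]]
now [539.6 372.7 112.8] [-180.    -0.   178.7] t 31.38 open 43.9 j [  52.   23.  -10.   -0.  -57. -143.]
[0.0126, 0.0, 0.1138, 0.0, 0.0, 0.0119]
```

View pics/s16c.png

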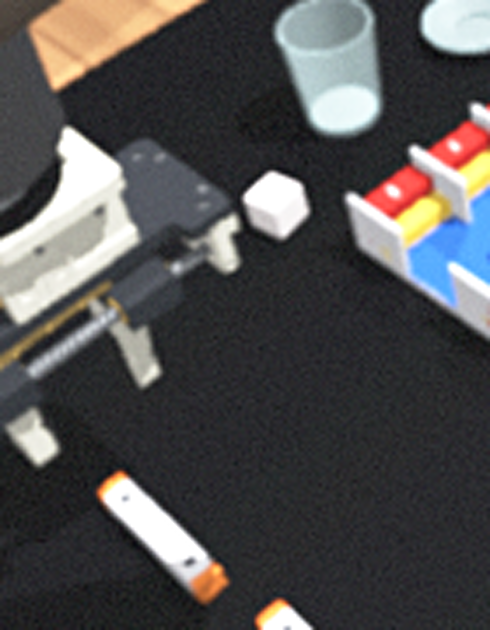

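View pics/t16c.png

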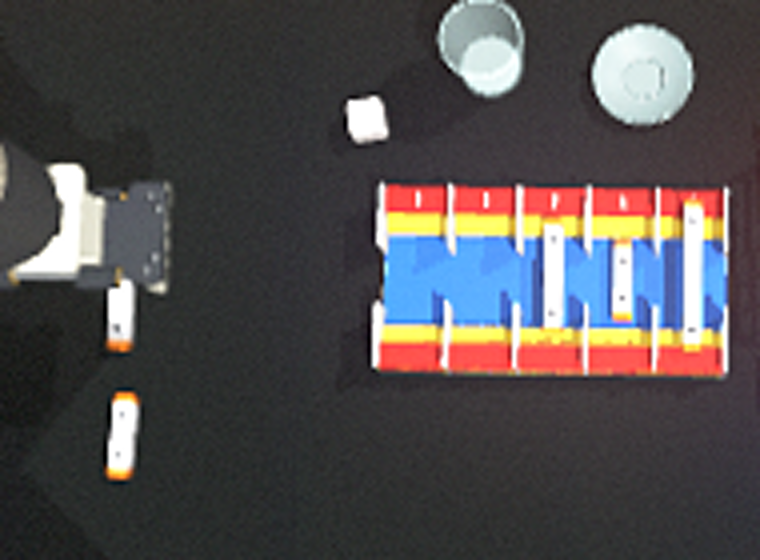

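```bash
python3 -m handwheel '[[0.013,0.001,0.04,0,0,0.012],[0.013,0.001,0.08,0,0,0.012],[0.013,0.001,0.095,0,0,0.012],[0.013,0.001,0.1,0,0,0.012],[0.013,0.001,0.1,0,0,0.012]]'
python3 -m handwheel '[[0,0,0.007,0,0,0],[0,0,0.014,0,0,0],[0,0,0.014,0,0,0]]'
```

```text
clock: 32.0
tool_pos: [0.5275, 0.3752, 0.0138]
orientation: [179.9, 0.1, 178.0]
force: [0.1, 0.0, 0.9]
opening: 0.0438
clock: 32.38
tool_pos: [0.5264, 0.3746, -0.0017]
orientation: [-180.0, -0.0, 178.0]
force: [0.3, -0.1, -0.0]
opening: 0.0441
```

```bash
python3 -m handwheel '[[0,0,0,0,0,0],[0,0,0,0,0,0],[0,0,0,0,0,0],[0,0,0,0,0,0],[0,0,0,0,0,0],[0,0,0,0,0,0]]' 1
python3 -m handwheel '[[0,0,-0.02,0,0,0],[0,0,-0.06,0,0,0],[0,0,-0.11,0,0,0],[0,0,-0.11,0,0,0],[0,0,-0.11,0,0,0]]'
python3 -c "
from h import *
plan([531,53.5,109,-181.3])"
```

```text
clock: 33.12
tool_pos: [0.5268, 0.375, -0.001]
orientation: [180.0, 0.0, 178.0]
force: [-0.2, -1.0, 1.4]
opening: 0.0158
clock: 33.75
tool_pos: [0.5263, 0.3747, 0.1085]
orientation: [180.0, -0.0, 178.0]
force: [0.4, -0.1, -0.7]
opening: 0.0158
now [526.3 374.7 108.5] [180.  -0. 178.] t 33.75 open 15.8 j [  53.   23.  -11.   -0.  -56. -145.]
[-0.0158, -0.3209, -0.0005, 0.0, 0.0, -0.0118]
```

```bash
python3 -m handwheel '[[-0.003,-0.05,0,0,0,0],[-0.006,-0.11,0,0,0,-0.012],[-0.01,-0.17,0,0,0,-0.012],[-0.013,-0.23,0,0,0,-0.012],[-0.016,-0.29,0,0,0,-0.012],[-0.016,-0.32,0,0,0,-0.012],[-0.016,-0.32,0,0,0,-0.012],[-0.016,-0.32,0,0,0,-0.012]]'
python3 - <<'E'
from h import *
plan([531,53.5,23,-181.3])
s=snap('top'); crop(s,190,160,310,250,6,"t17c"); print((proj(s,[[.481,.0535,.125]])-[190,160])*6)
E
```

```text
clock: 34.75
tool_pos: [0.5313, 0.0545, 0.1079]
orientation: [-180.0, -0.1, 178.7]
force: [-0.1, 0.7, -0.4]
opening: 0.0153
now [531.3  54.5 107.9] [-1.800e+02 -1.000e-01  1.787e+02] t 34.75 open 15.3 j [  27.   13.  -26.   -0.  -51. -118.]
[0.0003, -0.001, 0.0849, 0.0, 0.0, -0.0001]
[[227.05430611 358.70180741]]
```

View pics/t17c.png

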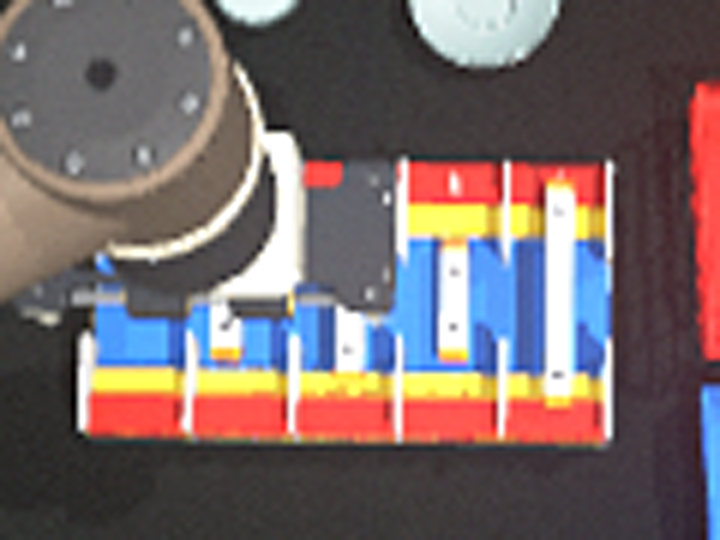

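```bash
python3 -m handwheel '[[0,-0.001,0.03,0,0,0],[0,-0.001,0.065,0,0,0],[0,-0.001,0.08,0,0,0],[0,-0.001,0.086,0,0,0],[0,-0.001,0.086,0,0,0]]'
python3 -m handwheel '[[0,0,0,0,0,0],[0,0,0,0,0,0],[0,0,0,0,0,0],[0,0,0,0,0,0]]' 0.22
python3 -m handwheel '[[0,0,-0.03,0,0,0],[0,0,-0.08,0,0,0],[0.02,0.05,-0.09,0,0,0],[0.05,0.1,-0.09,0,0,0],[0.08,0.16,-0.09,0,0,0],[0.11,0.22,-0.09,0,0,0],[0.13,0.27,-0.09,0,0,0.05],[0.131,0.315,-0.09,0,0,0.07]]' 0
python3 -m handwheel '[[0,0,0,0,0,0],[0,0,0,0,0,0],[0,0,0,0,0,0]]'
python3 - <<'E'
from h import *
s=snap('top','t18'); crop(s,110,140,300,280,4,"t18c"); 
s=snap('side'); crop(s,80,200,320,420,3,"s18c");
plan([401,368,-1,-185])
E
```

```text
clock: 35.42
tool_pos: [0.5321, 0.054, 0.0231]
orientation: [-180.0, 0.0, 178.8]
force: [0.2, -0.3, -1.0]
opening: 0.0153
clock: 35.92
tool_pos: [0.5318, 0.0536, 0.0231]
orientation: [180.0, 0.0, 178.7]
force: [0.2, -0.8, -0.2]
opening: 0.034
clock: 36.92
tool_pos: [0.4062, 0.3737, 0.1133]
orientation: [180.0, 0.0, 174.8]
force: [1.5, -0.1, 0.5]
opening: 0.0439
clock: 37.3
tool_pos: [0.4078, 0.3704, 0.1128]
orientation: [-180.0, -0.0, 174.7]
force: [-0.4, -0.2, 0.3]
opening: 0.0438
now [408.  370.6 113. ] [180.    0.  174.7] t 37.4 open 43.9 j [  63.   14.  -23.   -0.  -52. -158.]
[0.0067, -0.0032, 0.114, 0.0, 0.0, -0.006]
```

View pics/s18c.png

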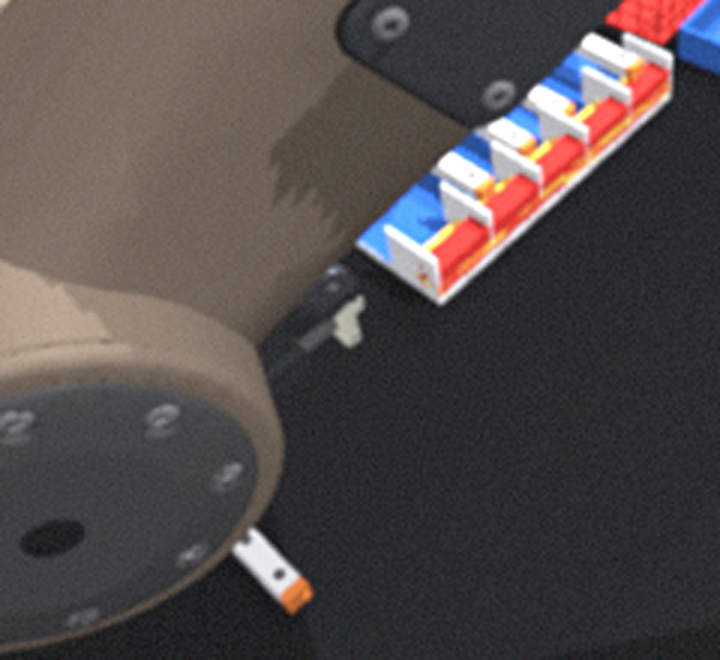

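View pics/t18c.png

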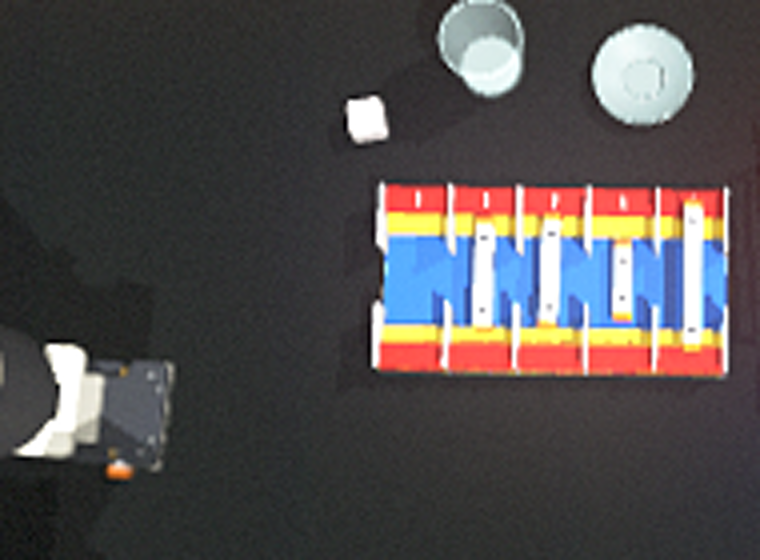

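```bash
python3 -m handwheel '[[0.007,-0.002,0.04,0,0,0],[0.007,-0.002,0.08,0,0,0],[0.007,-0.002,0.095,0,0,0],[0.007,-0.002,0.1,0,0,0],[0.007,-0.002,0.1,0,0,0]]'
python3 -m handwheel '[[0,0,0.007,0,0,0],[0,0,0.014,0,0,0],[0,0,0.014,0,0,0]]'
```

```text
clock: 38.02
tool_pos: [0.4011, 0.3706, 0.0136]
orientation: [180.0, 0.0, 174.7]
force: [-0.4, -0.1, 0.2]
opening: 0.0435
clock: 38.4
tool_pos: [0.4004, 0.3698, -0.0016]
orientation: [-180.0, -0.0, 174.7]
force: [-0.2, -0.6, 0.8]
opening: 0.0443
```

```bash
python3 -m handwheel '[[0,0,0,0,0,0],[0,0,0,0,0,0],[0,0,0,0,0,0],[0,0,0,0,0,0],[0,0,0,0,0,0],[0,0,0,0,0,0]]' 1
python3 -m handwheel '[[0,0,-0.02,0,0,0],[0,0,-0.06,0,0,0],[0,0,-0.11,0,0,0],[0,0,-0.11,0,0,0],[0,0,-0.11,0,0,0]]'
python3 -c "
from h import *
plan([532,113,109,-181.3])
s=snap('top'); crop(s,190,160,310,250,6,'t19c')"
```

```text
clock: 39.15
tool_pos: [0.4007, 0.3702, -0.0011]
orientation: [180.0, 0.0, 174.7]
force: [-0.6, -0.5, 2.1]
opening: 0.0151
clock: 39.78
tool_pos: [0.4003, 0.3698, 0.1086]
orientation: [180.0, -0.0, 174.7]
force: [-0.3, 0.4, -0.6]
opening: 0.0157
now [400.3 369.8 108.6] [180.   -0.  174.7] t 39.77 open 15.7 j [  63.   14.  -24.   -0.  -52. -159.]
[-0.1549, -0.2435, -0.0004, 0.0, 0.0, -0.0699]
```

View pics/t19c.png

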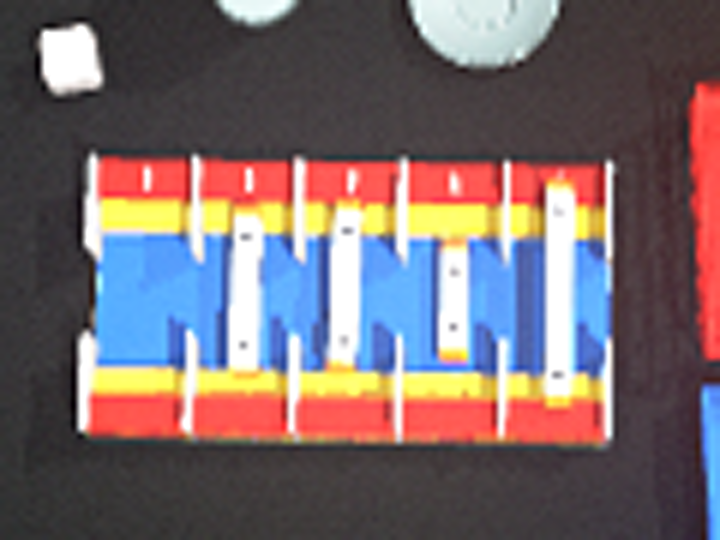

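```bash
python3 -m handwheel '[[-0.03,-0.05,0,0,0,0],[-0.06,-0.1,0,0,0,-0.07],[-0.1,-0.15,0,0,0,-0.07],[-0.13,-0.2,0,0,0,-0.07],[-0.155,-0.243,0,0,0,-0.07],[-0.155,-0.243,0,0,0,-0.07],[-0.155,-0.243,0,0,0,-0.07]]'
python3 - <<'E'
from h import *
plan([532,113,9,-181.3])
s=snap('top'); crop(s,190,160,310,250,6,"t20c"); print((proj(s,[[.497,.113,.125]])-[190,160])*6)
E
```

```text
clock: 40.7
tool_pos: [0.532, 0.1134, 0.1076]
orientation: [-179.9, -0.1, 178.7]
force: [-0.8, 0.6, -0.9]
opening: 0.0156
now [532.  113.4 107.6] [-1.799e+02 -1.000e-01  1.787e+02] t 40.7 open 15.6 j [  33.   14.  -24.   -0.  -52. -124.]
[-0.0, -0.0004, 0.0986, 0.0, 0.0, -0.0006]
[[117.10463925 331.08072729]]
```

View pics/t20c.png

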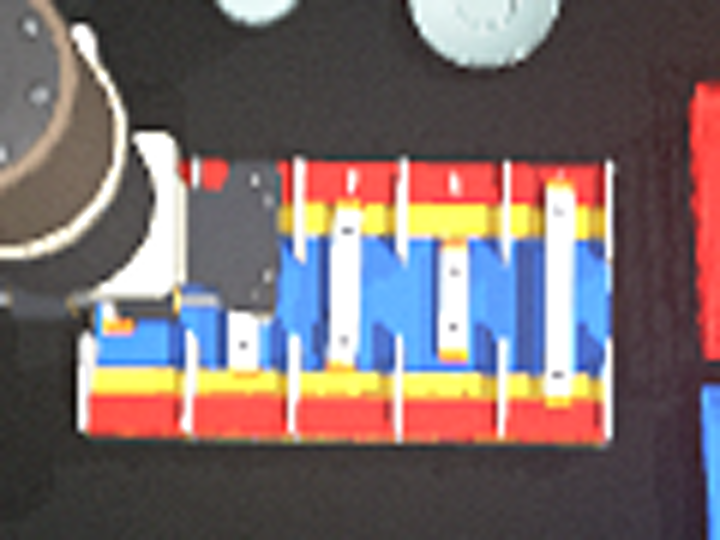

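```bash
python3 -m handwheel '[[0,0,0.03,0,0,0],[0,0,0.07,0,0,0],[0,0,0.09,0,0,0],[0,0,0.099,0,0,0],[0,0,0.099,0,0,0],[0,0,0.099,0,0,0]]'
python3 -m handwheel '[[0,0,0,0,0,0],[0,0,0,0,0,0],[0,0,0,0,0,0],[0,0,0,0,0,0]]' 0.22
python3 -m handwheel '[[0,0,-0.03,0,0,0],[0,0,-0.08,0,0,0],[0,0.05,-0.1,0,0,0],[0,0.11,-0.1,0,0,0],[0,0.17,-0.1,0,0,0],[0,0.23,-0.1,0,0,0],[0,0.23,-0.1,0,0,0],[0,0.23,-0.1,0,0,0]]'
python3 - <<'E'
from h import *
s=snap('top','t21'); crop(s,190,160,310,250,6,"t21c"); 
s=snap('side'); crop(s,150,160,310,300,5,"s21c")
plan()
E
```

```text
clock: 41.5
tool_pos: [0.5331, 0.1145, 0.0107]
orientation: [180.0, 0.1, 178.8]
force: [0.7, -0.8, -0.6]
opening: 0.0152
clock: 42.0
tool_pos: [0.5326, 0.1138, 0.0099]
orientation: [180.0, 0.0, 178.7]
force: [-0.5, 0.1, 0.4]
opening: 0.0339
clock: 43.0
tool_pos: [0.5372, 0.3437, 0.1093]
orientation: [-179.9, -0.1, 178.8]
force: [-0.8, 0.0, 0.1]
opening: 0.0339
now [537.5 342.7 109.7] [-180.    -0.   178.7] t 43.1 open 34.2 j [  50.   22.  -12.   -0.  -56. -141.]
```

View pics/s21c.png

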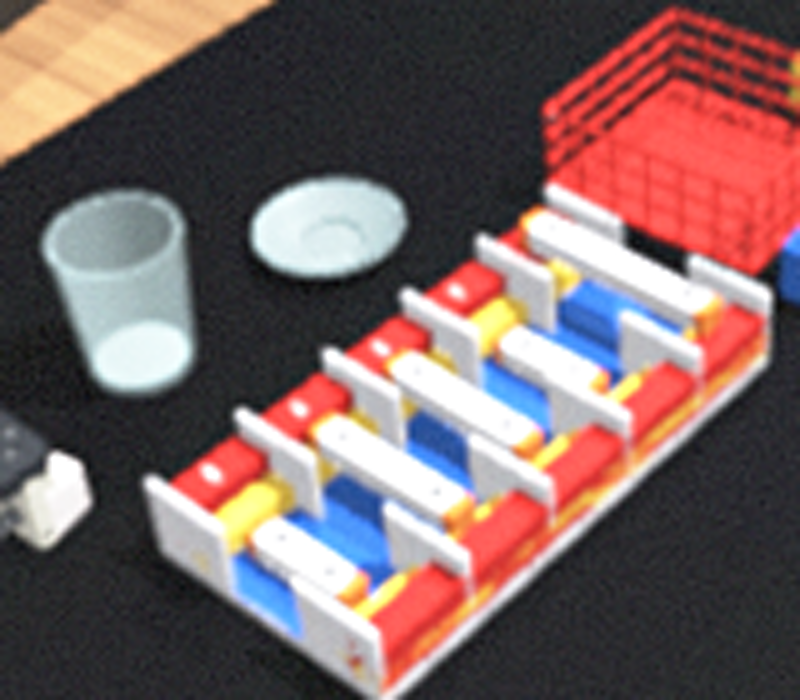

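View pics/t21c.png

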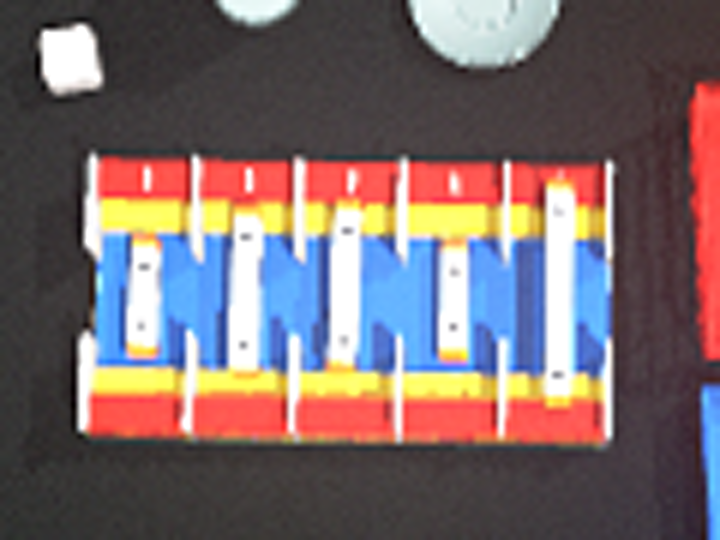

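```bash
python3 - <<'E'
from h import *
s=snap('top'); t=snap('side')
g=lambda s:cv2.resize(s["img"],None,fx=8,fy=8,interpolation=cv2.INTER_CUBIC)
a=g(t)
cv2.imwrite("pics/s22a.png",a[232*8:292*8,178*8:253*8]); cv2.imwrite("pics/s22b.png",a[195*8:255*8,222*8:297*8])
E
```

```text
(no output)
```

View pics/s22a.png

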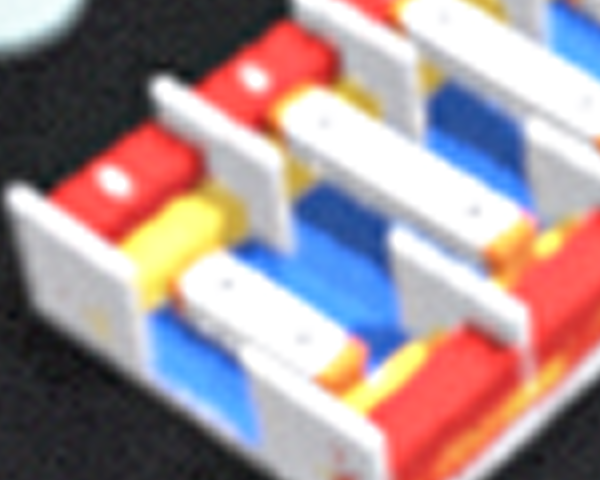

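View pics/s22b.png

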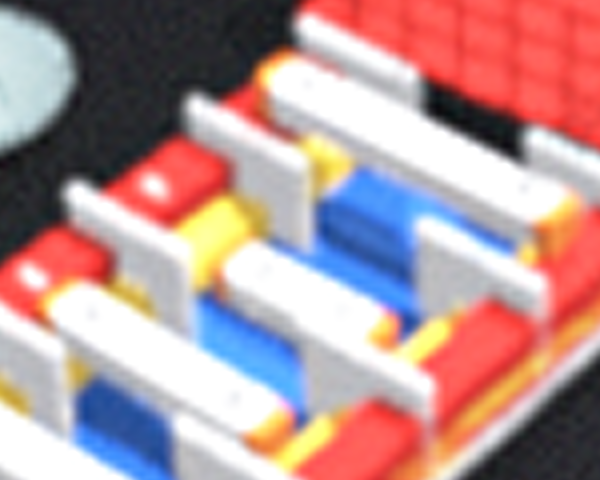

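```bash
python3 - <<'E'
from h import *
T=snap('top');S=snap('side')
def und(s,p): return cv2.undistortPoints(np.array([[p]],float),s["K"],s["distortion"]).reshape(2,1)
P=lambda s:np.c_[s["R"],s["t"]]
A=lambda x,y:(178+x/8-.4,232+y/8-.4); B=lambda x,y:(222+x/8-.4,195+y/8-.4); t=lambda x,y:(190+x/6-.4,160+y/6-.4)
for n,a,b in (("L4f",t(144,267),A(227,285)),("L4n",t(141,326),A(304,337)),("L3f",t(245,237),A(325,123)),("L3n",t(243,344),A(473,210)),("L2f",t(348,230),B(92,313)),("L2n",t(343,340),B(236,398)),("L1f",t(454,271),B(263,268)),("L1n",t(453,327),B(337,312)),("L0n",t(557,374),B(525,187))):
    X=cv2.triangulatePoints(P(T),P(S),und(T,a),und(S,b)); print(n,(X[:3,0]/X[3,0]*1000).round())
E
```

```text
L4f [550. 114.  27.]
L4n [516. 115.  28.]
L3f [564.  54.  41.]
L3n [502.  55.  40.]
L2f [568.  -5.  40.]
L2n [504.  -2.  41.]
L1f [545. -65.  29.]
L1n [513. -65.  27.]
L0n [ 479. -124.   57.]
```

All five lie level (hole heights ~28/41/57 mm, matching blue/yellow/red with a ~3 mm bias), centred and released. Next I sort them, red first.

```bash
python3 -m handwheel '[[0,-0.06,0,0,0,0],[0,-0.12,0,0,0,0],[0,-0.18,0,0,0,0],[0,-0.24,0,0,0,0],[0,-0.3,0,0,0,0],[0,-0.36,0,0,0,0],[0,-0.42,0,0,0,0],[0,-0.46,0,0,0,0]]'
python3 -m handwheel '[[0,0,0,0,0,0],[0,0,0,0,0,0]]'
python3 -c "
from h import *
plan([527,-126,35,-181.3])"
```

```text
clock: 44.3
tool_pos: [0.5269, -0.1189, 0.1103]
orientation: [180.0, 0.0, 178.6]
force: [1.0, -0.8, -0.2]
opening: 0.0347
clock: 44.55
tool_pos: [0.5274, -0.1164, 0.11]
orientation: [180.0, 0.0, 178.7]
force: [1.6, 0.6, -0.2]
opening: 0.0343
now [ 527.4 -116.4  110. ] [180.    0.  178.7] t 44.55 open 34.3 j [   8.   14.  -25.   -0.  -52. -100.]
[0.0001, -0.0096, 0.075, 0.0, 0.0, -0.0007]
```

```bash
python3 -m handwheel '[[0,-0.009,0.02,0,0,0],[0,-0.009,0.05,0,0,0],[0,-0.009,0.068,0,0,0],[0,-0.009,0.075,0,0,0],[0,-0.009,0.075,0,0,0]]'
python3 -m handwheel '[[0,0,0,0,0,0],[0,0,0,0,0,0],[0,0,0,0,0,0],[0,0,0,0,0,0],[0,0,0,0,0,0]]' 1
python3 -m handwheel '[[0,0,-0.02,0,0,0],[0,0,-0.06,0,0,0],[0,0,-0.1,0,0,0],[0,0,-0.1,0,0,0]]'
python3 -c "
from h import *
plan([568,-275,135,-178.7],[568,-275,24,-178.7])"
```

```text
clock: 45.18
tool_pos: [0.5274, -0.1244, 0.0348]
orientation: [-180.0, -0.0, 178.8]
force: [0.4, 0.3, -0.0]
opening: 0.0338
clock: 45.8
tool_pos: [0.5277, -0.125, 0.0355]
orientation: [180.0, 0.1, 178.7]
force: [-1.9, 0.3, 7.1]
opening: 0.0156
clock: 46.3
tool_pos: [0.5293, -0.1251, 0.138]
orientation: [180.0, 0.3, 178.7]
force: [-0.1, 1.0, -2.0]
opening: 0.0153
now [ 529.3 -125.1  138. ] [180.    0.3 178.7] t 46.3 open 15.3 j [  7.  12. -23.   0. -55. -99.]
[-0.042, -0.149, 0.003, 0.0, 0.0, -0.0446]
[-0.042, -0.149, 0.114, 0.0, 0.0, -0.0446]
```

```bash
python3 -m handwheel '[[-0.015,-0.05,0,0,0,-0.045],[-0.03,-0.1,0,0,0,-0.045],[-0.042,-0.149,0,0,0,-0.045],[-0.042,-0.149,0,0,0,-0.045],[-0.042,-0.149,0,0,0,-0.045]]'
python3 - <<'E'
from h import *
plan([568,-275,24,-178.7])
s=snap('top'); crop(s,270,150,470,290,4,"t23c")
s=snap('side'); crop(s,220,100,400,240,4,"s23c")
E
```

```text
clock: 46.92
tool_pos: [0.565, -0.275, 0.1334]
orientation: [180.0, -0.1, -178.8]
force: [0.3, -0.0, -0.9]
opening: 0.0156
now [ 565.  -275.   133.4] [ 1.800e+02 -1.000e-01 -1.788e+02] t 46.92 open 15.6 j [ -8.  20. -12.  -0. -58. -81.]
[-0.003, -0.0001, 0.1094, 0.0, 0.0, -0.0012]
```

View pics/t23c.png

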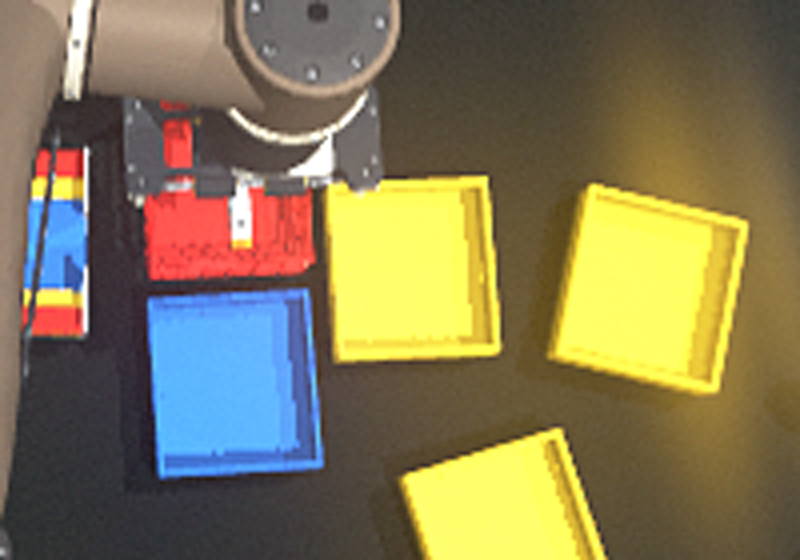

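View pics/s23c.png

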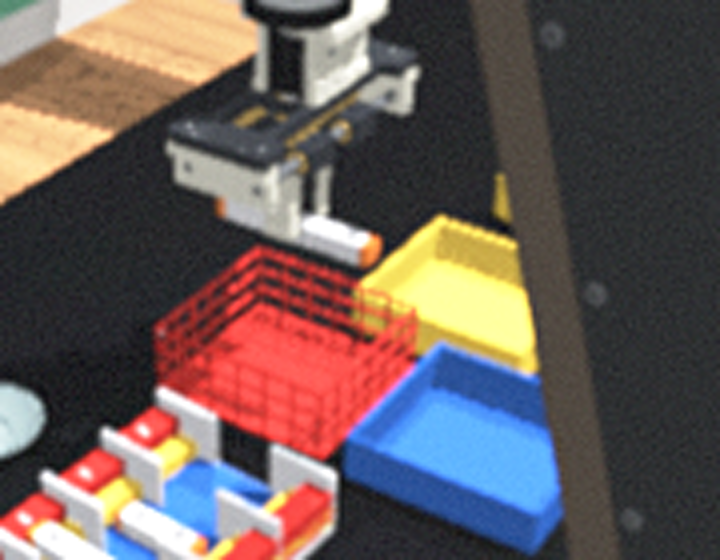

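```bash
python3 - <<'E'
from h import *
s=snap('top'); print(cast(s,[[270+242/4-.4,150+247/4-.4]],.150)*1000)
# basket near/far rims at z .06, blue, yellows
f=lambda pts,z:cast(s,np.array(pts)/4+[269.6,149.6],z)[:,:2]*1000
print(f([[150,278],[314,271]],.06))
print("3 yellow",f([[413,268],[648,288],[505,500]],.02))
E
```

```text
[[ 499.48225239 -275.4829342   150.        ]]
[[ 488.40717071 -206.96271815]
 [ 492.18948367 -345.72911379]]
3 yellow [[ 499.21143294 -437.81491004]
 [ 478.44226635 -641.24699386]
 [ 298.50414456 -506.86919939]]
```

```bash
python3 -m handwheel '[[-0.004,0,0.03,0,0,0],[-0.004,0,0.07,0,0,0],[-0.004,0,0.085,0,0,0],[-0.004,0,0.09,0,0,0]]'
python3 -m handwheel '[[0,0,0.007,0,0,0],[0,0,0.014,0,0,0],[0,0,0.014,0,0,0]]'
python3 -c "
from h import *
plan()
s=snap('side'); crop(s,220,100,400,240,4,'s24c')"
```

```text
clock: 47.58
tool_pos: [0.5699, -0.2744, 0.0446]
orientation: [-180.0, -0.1, -178.6]
force: [1.2, -0.5, -1.7]
opening: 0.0159
clock: 47.95
tool_pos: [0.5698, -0.2749, 0.0307]
orientation: [180.0, -0.0, -178.7]
force: [-0.4, 0.2, -0.0]
opening: 0.0157
now [ 569.8 -274.9   30.7] [ 180.    -0.  -178.7] t 47.95 open 15.7 j [ -8.  26. -17.  -0. -46. -81.]
```

View pics/s24c.png

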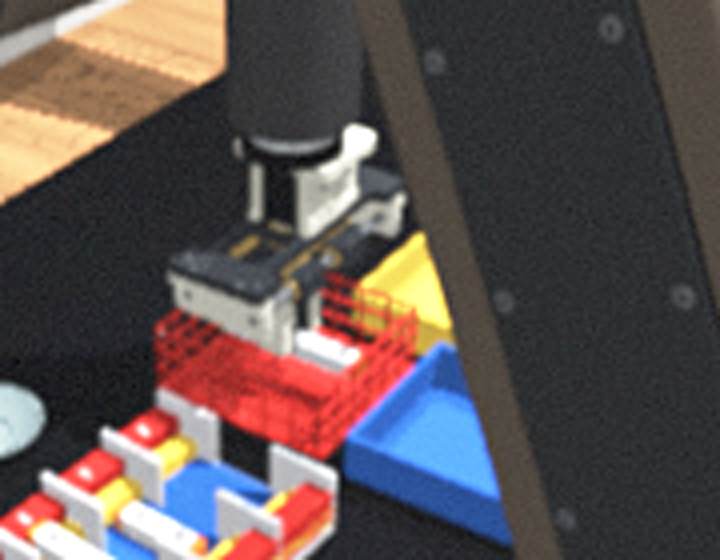

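```bash
python3 -m handwheel '[[0,0,0.004,0,0,0],[0,0,0.007,0,0,0],[0,0,0.007,0,0,0]]'
python3 -m handwheel '[[0,0,0,0,0,0],[0,0,0,0,0,0],[0,0,0,0,0,0],[0,0,0,0,0,0]]' 0.22
python3 -m handwheel '[[0,0,-0.03,0,0,0],[0,0,-0.09,0,0,0],[0,0,-0.11,0,0,0],[0.02,0.06,-0.11,0,0,0.04],[0.03,0.12,-0.11,0,0,0.044],[0.037,0.18,-0.1,0,0,0.044],[0.037,0.209,-0.09,0,0,0.044],[0.037,0.209,-0.09,0,0,0.044]]'
python3 - <<'E'
from h import *
plan([533,-65.5,7,-181.3])
s=snap('top'); crop(s,270,150,470,290,4,"t25c"); print(bars(s,(300,165,355,230),.02))
E
```

```text
clock: 48.38
tool_pos: [0.5697, -0.2749, 0.0235]
orientation: [180.0, -0.0, -178.7]
force: [0.9, -0.6, -0.5]
opening: 0.0155
clock: 48.88
tool_pos: [0.57, -0.2749, 0.0239]
orientation: [-180.0, 0.0, -178.7]
force: [-1.2, -0.4, 0.5]
opening: 0.0342
clock: 49.88
tool_pos: [0.5278, -0.0649, 0.1136]
orientation: [180.0, -0.0, 179.0]
force: [0.2, -0.5, 0.2]
opening: 0.0341
now [527.8 -64.9 113.6] [180.  -0. 179.] t 49.88 open 34.1 j [  14.   13.  -25.   -0.  -52. -105.]
[-0.0052, -0.0005, 0.1066, 0.0, 0.0, 0.0046]
[(571, -273, 1, 129, 17, [325.0, 197.0])]
```

View pics/t25c.png

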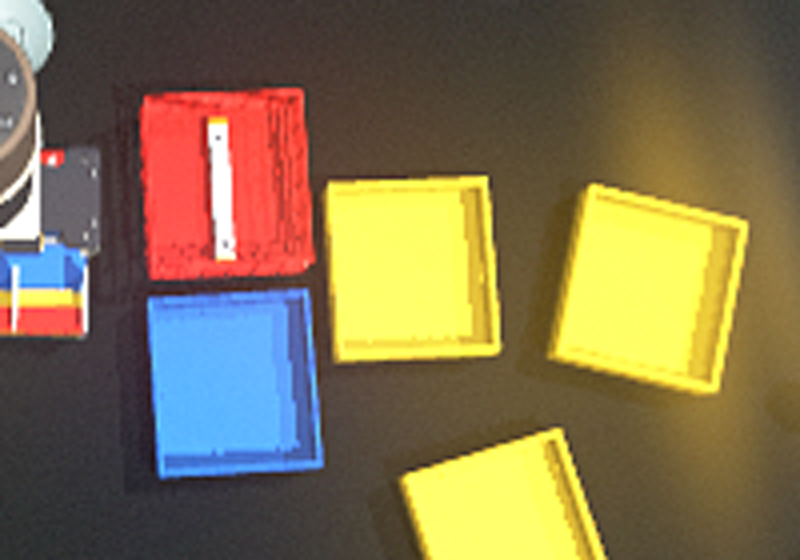

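```bash
python3 -m handwheel '[[-0.002,-0.0005,0.04,0,0,0.005],[-0.002,-0.0005,0.085,0,0,0.005],[-0.002,-0.0005,0.1,0,0,0.005],[-0.002,-0.0005,0.107,0,0,0.005],[-0.002,-0.0005,0.107,0,0,0.005]]'
python3 -m handwheel '[[0,0,0,0,0,0],[0,0,0,0,0,0],[0,0,0,0,0,0],[0,0,0,0,0,0],[0,0,0,0,0,0]]' 1
python3 -m handwheel '[[0,0,-0.02,0,0,0],[0,0,-0.06,0,0,0],[0,0,-0.115,0,0,0],[0,0,-0.115,0,0,0],[0,0,-0.115,0,0,0]]'
python3 -c "
from h import *
plan([400,-300,122,-178],[400,-300,8,-178])"
```

```text
clock: 50.55
tool_pos: [0.5309, -0.0675, 0.0075]
orientation: [180.0, 0.1, 178.5]
force: [0.4, -0.1, 0.4]
opening: 0.034
clock: 51.18
tool_pos: [0.5308, -0.0672, 0.0077]
orientation: [180.0, 0.1, 178.5]
force: [-2.1, 0.8, 7.2]
opening: 0.0155
clock: 51.8
tool_pos: [0.5298, -0.0672, 0.1218]
orientation: [180.0, 0.0, 178.5]
force: [-0.6, -0.4, -1.3]
opening: 0.0158
now [529.8 -67.2 121.8] [180.    0.  178.5] t 51.8 open 15.8 j [  14.   12.  -25.   -0.  -53. -105.]
[0.1236, -0.2361, -0.0002, 0.0, 0.0, -0.0614]
[0.1236, -0.2361, 0.1138, 0.0, 0.0, -0.0614]
```

```bash
python3 -m handwheel '[[0.025,-0.05,0,0,0,-0.06],[0.05,-0.1,0,0,0,-0.06],[0.08,-0.155,0,0,0,-0.06],[0.105,-0.2,0,0,0,-0.06],[0.123,-0.236,0,0,0,-0.06],[0.123,-0.236,0.03,0,0,-0.06],[0.123,-0.236,0.06,0,0,-0.06],[0.123,-0.236,0.06,0,0,-0.06]]'
python3 -c "
from h import *
plan([400,-300,14,-178])
s=snap('top'); crop(s,270,150,470,290,4,'t26c')"
```

```text
clock: 52.8
tool_pos: [0.3983, -0.2993, 0.0589]
orientation: [179.9, -0.4, -178.1]
force: [-0.3, 1.2, -0.0]
opening: 0.0157
now [ 398.3 -299.3   58.9] [ 179.9   -0.4 -178.1] t 52.8 open 15.7 j [-14.  14. -33.  -0. -44. -74.]
[-0.0017, -0.0008, 0.0449, 0.0, 0.0, -0.002]
```

View pics/t26c.png

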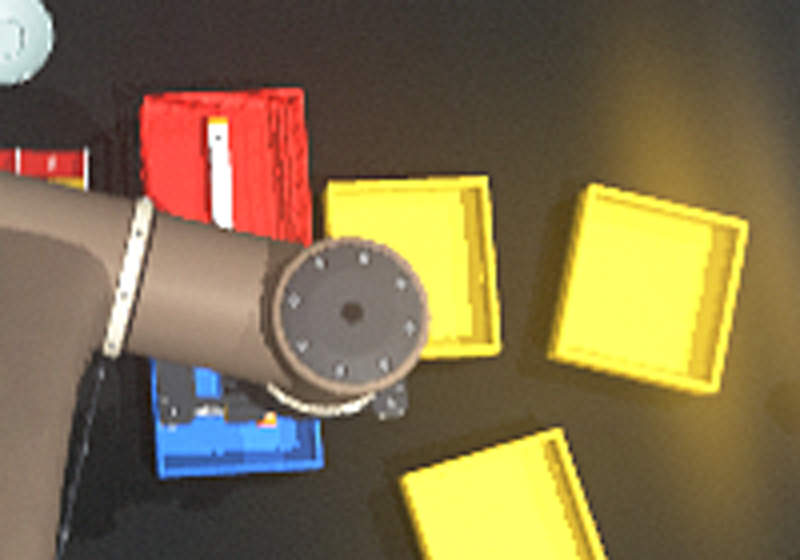

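```bash
python3 -m handwheel '[[-0.002,0.005,0.02,0,0,0],[-0.002,0.005,0.038,0,0,0],[-0.002,0.005,0.045,0,0,0],[-0.002,0.005,0.045,0,0,0]]'
python3 -m handwheel '[[0,0,0,0,0,0],[0,0,0,0,0,0],[0,0,0,0,0,0],[0,0,0,0,0,0]]' 0.3
python3 -m handwheel '[[0,0,-0.03,0,0,0],[0,0,-0.09,0,0,0],[-0.025,0.05,-0.1,0,0,0],[-0.05,0.11,-0.1,0,0,0],[-0.08,0.17,-0.1,0,0,0.05],[-0.105,0.23,-0.1,0,0,0.06],[-0.12,0.28,-0.1,0,0,0.06],[-0.13,0.33,-0.1,0,0,0.06]]' 0.22
python3 -m handwheel '[[0,0.03,0,0,0,0],[0,0.08,0,0,0,0],[0,0.08,0,0,0,0],[0,0.08,0,0,0,0]]'
python3 - <<'E'
from h import *
plan([532.5,114,7,-181.3])
s=snap('top'); crop(s,190,150,390,290,4,"t27c")
E
```

```text
clock: 53.35
tool_pos: [0.4032, -0.2949, 0.0172]
orientation: [-180.0, -0.0, -178.0]
force: [-0.4, 1.1, -0.3]
opening: 0.0153
clock: 53.85
tool_pos: [0.403, -0.295, 0.017]
orientation: [-180.0, 0.0, -178.1]
force: [-0.1, -0.6, 0.4]
opening: 0.0309
clock: 54.85
tool_pos: [0.5222, 0.0416, 0.1169]
orientation: [180.0, 0.0, 178.5]
force: [0.7, 0.1, 0.5]
opening: 0.0341
clock: 55.35
tool_pos: [0.5234, 0.1192, 0.1166]
orientation: [-180.0, -0.0, 178.5]
force: [0.8, -1.3, -0.7]
opening: 0.0345
now [523.4 119.2 116.6] [-180.    -0.   178.5] t 55.35 open 34.5 j [  34.   13.  -25.   -0.  -52. -125.]
[-0.0092, -0.005, 0.1096, 0.0, 0.0, -0.0028]
```

View pics/t27c.png

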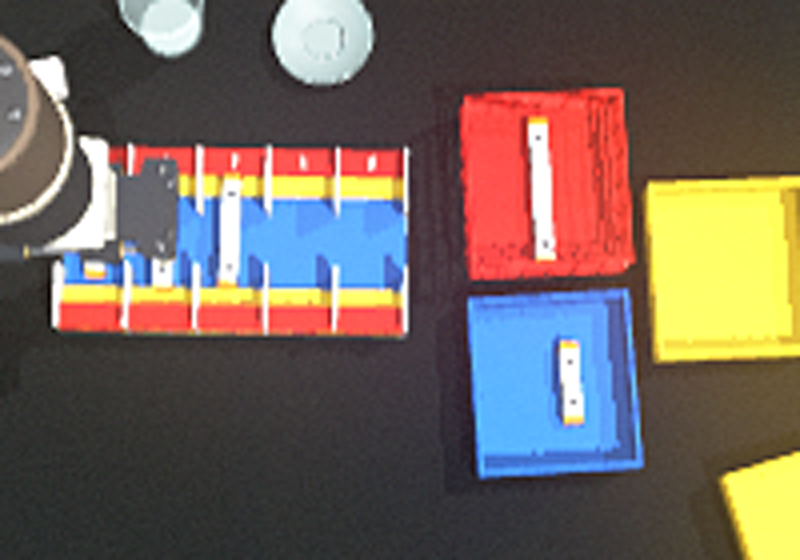

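```bash
python3 -m handwheel '[[-0.009,-0.005,0.04,0,0,0],[-0.009,-0.005,0.085,0,0,0],[-0.009,-0.005,0.1,0,0,0],[-0.009,-0.005,0.109,0,0,0],[-0.009,-0.005,0.109,0,0,0]]'
python3 -m handwheel '[[0,0,0,0,0,0],[0,0,0,0,0,0],[0,0,0,0,0,0],[0,0,0,0,0,0],[0,0,0,0,0,0]]' 1
python3 -m handwheel '[[0,0,-0.02,0,0,0],[0,0,-0.06,0,0,0],[0,0,-0.12,0,0,0],[0,0,-0.12,0,0,0],[0,0,-0.12,0,0,0]]'
python3 -c "
from h import *
plan([480,-150,127,-180],[401,-255,127,-178],[401,-255,16,-178])"
```

```text
clock: 56.02
tool_pos: [0.533, 0.114, 0.0083]
orientation: [180.0, 0.0, 178.5]
force: [0.1, -0.0, 0.6]
opening: 0.0343
clock: 56.65
tool_pos: [0.5331, 0.1144, 0.0087]
orientation: [180.0, 0.1, 178.5]
force: [-1.4, 0.8, 6.6]
opening: 0.0158
clock: 57.28
tool_pos: [0.5322, 0.114, 0.1279]
orientation: [180.0, 0.0, 178.5]
force: [0.1, -0.6, -0.4]
opening: 0.0159
now [532.2 114.  127.9] [180.    0.  178.5] t 57.27 open 15.9 j [  33.   13.  -23.   -0.  -54. -124.]
[0.0452, -0.2653, 0.0009, 0.0, 0.0, -0.0265]
[0.1214, -0.3723, 0.0009, 0.0, 0.0, -0.0614]
[0.1214, -0.3723, 0.1119, 0.0, 0.0, -0.0614]
```

```bash
python3 -m handwheel '[[0.01,-0.06,0,0,0,0],[0.02,-0.12,0,0,0,0],[0.03,-0.18,0,0,0,0],[0.04,-0.24,0,0,0,0],[0.07,-0.29,0,0,0,-0.06],[0.1,-0.34,0,0,0,-0.06],[0.121,-0.368,0.02,0,0,-0.06],[0.121,-0.368,0.05,0,0,-0.06]]'
python3 -m handwheel '[[0,0,0,0,0,0],[0,0,0,0,0,0]]'
python3 - <<'E'
from h import *
plan([401,-250.5,16,-178])
s=snap('top'); crop(s,190,150,390,290,4,"t28c"); 
f=lambda pts,z:cast(s,np.array(pts)/4+[189.6,149.6],z)[:,:2]*1000
print(f([[569,348],[572,418]],.02), f([[470,300],[480,476]],.036))
E
```

```text
clock: 58.28
tool_pos: [0.3998, -0.2522, 0.0766]
orientation: [180.0, -0.1, -178.3]
force: [0.7, 0.8, -0.9]
opening: 0.0155
clock: 58.52
tool_pos: [0.4022, -0.2506, 0.0779]
orientation: [-180.0, -0.1, -178.0]
force: [0.5, -0.2, -0.7]
opening: 0.0156
now [ 402.2 -250.6   77.9] [-1.80e+02 -1.00e-01 -1.78e+02] t 58.52 open 15.6 j [ -8.  10. -35.   0. -45. -80.]
[0.0012, 0.0001, 0.0619, 0.0, 0.0, -0.0004]
[[ 431.86209914 -293.13304811]
 [ 371.68709601 -293.70573407]] [[ 472.79284816 -207.95090346]
 [ 323.10042717 -212.66991929]]
```

View pics/t28c.png

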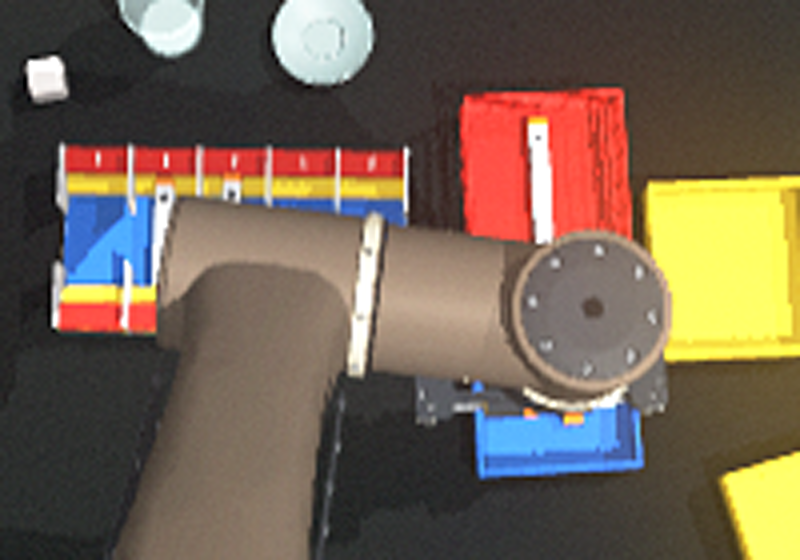

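```bash
python3 -m handwheel '[[0.001,0,0.03,0,0,0],[0.001,0,0.05,0,0,0],[0.001,0,0.058,0,0,0],[0.001,0,0.062,0,0,0],[0.001,0,0.062,0,0,0]]'
python3 -m handwheel '[[0,0,0,0,0,0],[0,0,0,0,0,0],[0,0,0,0,0,0]]' 0.5
python3 -m handwheel '[[0,0,-0.03,0,0,0],[0,0,-0.08,0,0,0],[-0.03,0.05,-0.1,0,0,0],[-0.06,0.1,-0.1,0,0,0],[-0.09,0.15,-0.1,0,0,0.05],[-0.12,0.2,-0.1,0,0,0.06],[-0.13,0.25,-0.1,0,0,0.06],[-0.13,0.25,-0.1,0,0,0.06]]' 0.22
python3 - <<'E'
from h import *
plan([535,-3,20,-181.3])
s=snap('top'); crop(s,190,150,390,290,4,"t29c"); print(bars(s,(302,218,355,275),.02))
E
```

```text
clock: 59.2
tool_pos: [0.4015, -0.2507, 0.0163]
orientation: [-180.0, 0.0, -178.0]
force: [-0.1, 0.4, -0.5]
opening: 0.0154
clock: 59.58
tool_pos: [0.4012, -0.2508, 0.0161]
orientation: [-180.0, 0.0, -178.1]
force: [-0.1, 0.4, 0.2]
opening: 0.0221
clock: 60.58
tool_pos: [0.5233, 0.0064, 0.1158]
orientation: [180.0, 0.0, 178.7]
force: [0.3, -0.6, 0.3]
opening: 0.0342
now [523.3   6.4 115.8] [180.    0.  178.7] t 60.58 open 34.2 j [  22.   12.  -26.   -0.  -52. -113.]
[-0.0119, -0.0091, 0.0958, 0.0, 0.0, 0.0003]
[(403, -293, 2, 69, 18, [332.0, 245.0]), (404, -249, 3, 70, 17, [319.0, 245.0])]
```

View pics/t29c.png

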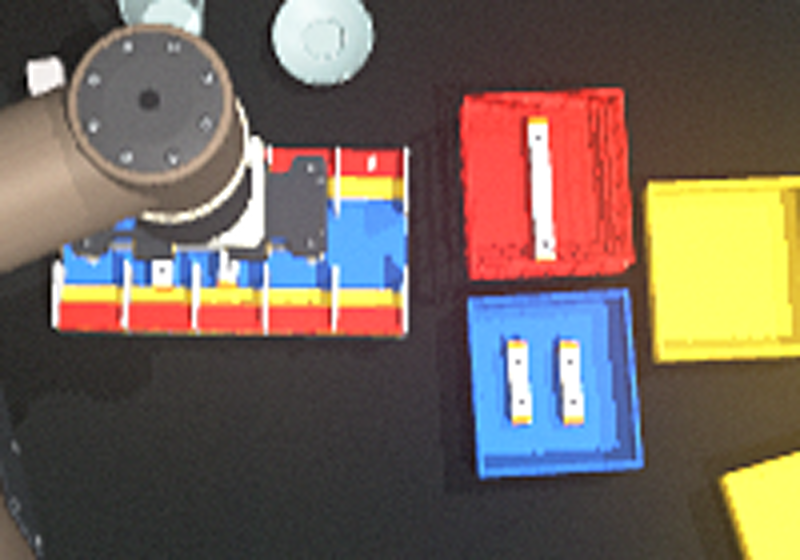

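```bash
python3 -m handwheel '[[-0.012,-0.009,0.03,0,0,0],[-0.012,-0.009,0.07,0,0,0],[-0.012,-0.009,0.09,0,0,0],[-0.012,-0.009,0.096,0,0,0],[-0.012,-0.009,0.096,0,0,0]]'
python3 -m handwheel '[[0,0,0,0,0,0],[0,0,0,0,0,0],[0,0,0,0,0,0],[0,0,0,0,0,0],[0,0,0,0,0,0]]' 1
python3 -m handwheel '[[0,0,-0.02,0,0,0],[0,0,-0.06,0,0,0],[0,0,-0.11,0,0,0],[0,0,-0.11,0,0,0],[0,0,-0.11,0,0,0]]'
python3 -c "
from h import *
plan([530,-250,130,-178],[496,-456,130,-178],[496,-456,16,-178])"
```

```text
clock: 61.25
tool_pos: [0.5343, -0.0065, 0.0201]
orientation: [-180.0, -0.0, 178.5]
force: [0.2, 0.2, 0.6]
opening: 0.0341
clock: 61.88
tool_pos: [0.5347, -0.0056, 0.0206]
orientation: [180.0, 0.1, 178.5]
force: [-2.0, -0.1, 5.9]
opening: 0.0159
clock: 62.5
tool_pos: [0.5338, -0.0058, 0.1296]
orientation: [180.0, -0.0, 178.5]
force: [-0.3, 0.3, -0.4]
opening: 0.0153
now [533.8  -5.8 129.6] [180.   -0.  178.5] t 62.5 open 15.3 j [  20.   12.  -24.   -0.  -54. -112.]
[-0.0027, -0.2443, -0.0004, 0.0, 0.0, -0.0614]
[0.0259, -0.4511, -0.0004, 0.0, 0.0, -0.0614]
[0.0259, -0.4511, 0.1136, 0.0, 0.0, -0.0614]
```

```bash
python3 -m handwheel '[[0,-0.06,0,0,0,0],[0,-0.12,0,0,0,-0.06],[0,-0.18,0,0,0,-0.06],[0,-0.24,0,0,0,-0.06],[0.008,-0.3,0,0,0,-0.06],[0.016,-0.36,0,0,0,-0.06],[0.024,-0.41,0,0,0,-0.06],[0.026,-0.451,0,0,0,-0.06]]'
python3 -m handwheel '[[0,0,0.03,0,0,0],[0,0,0.06,0,0,0],[0,0,0.06,0,0,0],[0,0,0.06,0,0,0]]'
python3 - <<'E'
from h import *
plan([496,-456,16,-178])
s=snap('top'); crop(s,270,150,470,290,4,"t30c"); print((proj(s,[[.446,-.456,.087]])-[270,150])*4)
E
```

```text
clock: 63.5
tool_pos: [0.4947, -0.4575, 0.1274]
orientation: [179.9, -0.2, -178.1]
force: [1.1, -0.7, 0.4]
opening: 0.0155
clock: 64.0
tool_pos: [0.4966, -0.4561, 0.0699]
orientation: [-180.0, -0.0, -178.0]
force: [-0.3, 0.2, -0.5]
opening: 0.0155
now [ 496.6 -456.1   69.9] [-180.   -0. -178.] t 64.0 open 15.5 j [-26.  27. -10.   0. -53. -62.]
[0.0006, 0.0001, 0.0539, 0.0, 0.0, -0.0006]
[[452.34296207 317.82002317]]
```

View pics/t30c.png

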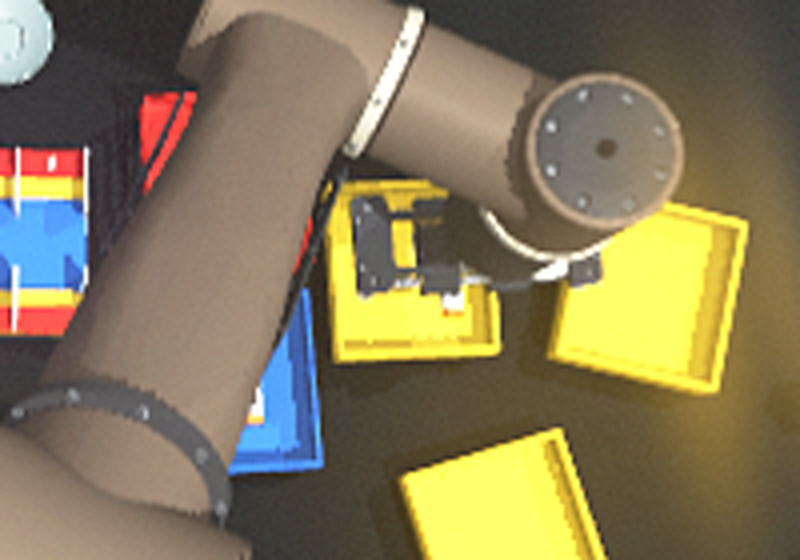

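```bash
python3 -m handwheel '[[0.001,0,0.03,0,0,0],[0.001,0,0.045,0,0,0],[0.001,0,0.054,0,0,0],[0.001,0,0.054,0,0,0],[0.001,0,0.054,0,0,0]]'
python3 -m handwheel '[[0,0,0,0,0,0],[0,0,0,0,0,0],[0,0,0,0,0,0]]' 0.4
python3 -m handwheel '[[0,0,-0.03,0,0,0],[0,0,-0.08,0,0,0],[-0.01,0.06,-0.11,0,0,0],[-0.02,0.12,-0.11,0,0,0],[-0.03,0.18,-0.11,0,0,0.05],[-0.035,0.24,-0.11,0,0,0.06],[-0.035,0.3,-0.11,0,0,0.06],[-0.035,0.36,-0.11,0,0,0.06]]' 0.22
python3 -m handwheel '[[0,0.06,0,0,0,0],[0,0.12,0,0,0,0],[0,0.15,0,0,0,0],[0,0.15,0,0,0,0],[0,0.15,0,0,0,0]]'
python3 - <<'E'
from h import *
plan([532.5,54,20.5,-181.3])
s=snap('top'); crop(s,190,150,390,290,4,"t31c"); print(bars(s,(302,218,355,275),.02)); crop(s,290,160,470,300,4,"t31d")
E
```

```text
clock: 64.68
tool_pos: [0.496, -0.4563, 0.0167]
orientation: [-180.0, 0.1, -178.0]
force: [0.4, -0.3, -0.1]
opening: 0.0155
clock: 65.05
tool_pos: [0.4956, -0.4561, 0.0161]
orientation: [-180.0, 0.0, -178.1]
force: [-0.6, -0.2, -0.9]
opening: 0.0257
clock: 66.05
tool_pos: [0.5181, -0.0931, 0.1262]
orientation: [180.0, 0.0, 178.5]
force: [1.5, 0.0, -0.5]
opening: 0.0344
clock: 66.68
tool_pos: [0.522, 0.0548, 0.1259]
orientation: [-180.0, -0.0, 178.5]
force: [0.3, -0.9, 0.0]
opening: 0.0344
now [522.   54.8 125.9] [-180.    -0.   178.5] t 66.67 open 34.4 j [  27.   11.  -25.   -0.  -53. -119.]
[-0.0105, -0.0005, 0.1054, 0.0, 0.0, -0.0031]
[(403, -293, 2, 69, 18, [332.0, 245.0]), (404, -249, 3, 70, 17, [319.0, 245.0])]
```

View pics/t31c.png

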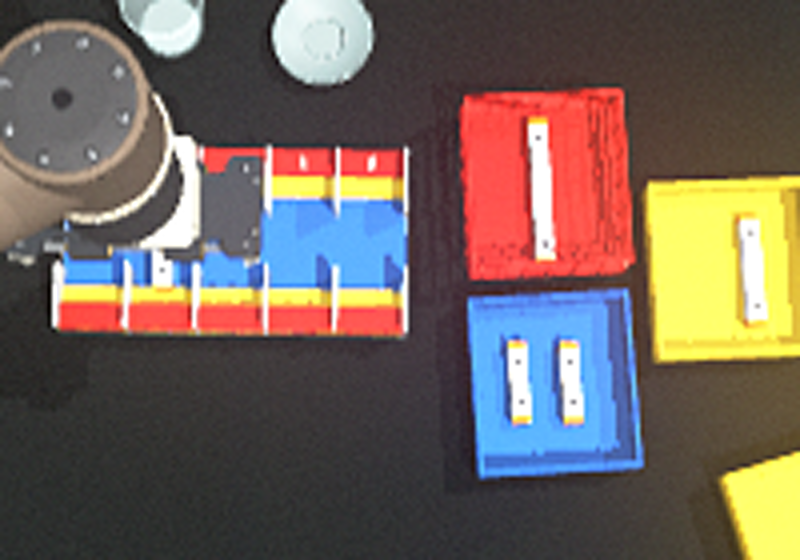

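View pics/t31d.png

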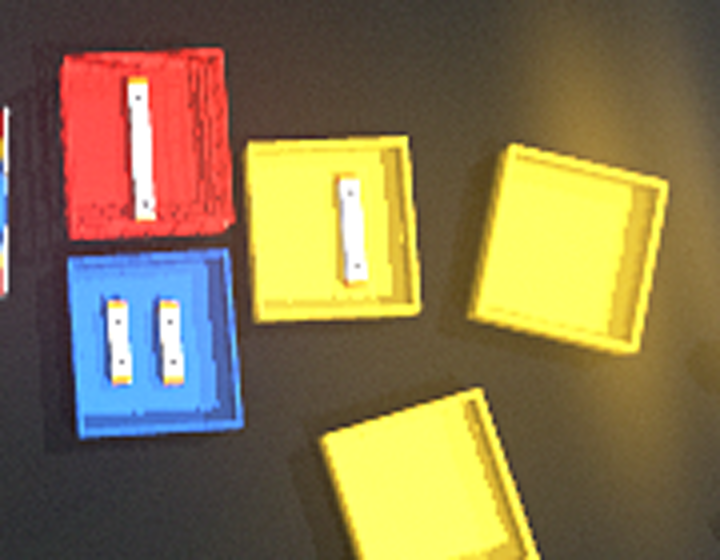

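```bash
python3 -m handwheel '[[-0.0105,-0.0005,0.03,0,0,0],[-0.0105,-0.0005,0.07,0,0,0],[-0.0105,-0.0005,0.095,0,0,0],[-0.0105,-0.0005,0.105,0,0,0],[-0.0105,-0.0005,0.105,0,0,0]]'
python3 -m handwheel '[[0,0,0,0,0,0],[0,0,0,0,0,0],[0,0,0,0,0,0],[0,0,0,0,0,0],[0,0,0,0,0,0]]' 1
python3 -m handwheel '[[0,0,-0.02,0,0,0],[0,0,-0.06,0,0,0],[0,0,-0.11,0,0,0],[0,0,-0.11,0,0,0],[0,0,-0.11,0,0,0]]'
python3 -c "
from h import *
plan([530,-220,130,-178],[496,-410,130,-178])"
```

```text
clock: 67.35
tool_pos: [0.5326, 0.0534, 0.0207]
orientation: [-180.0, -0.0, 178.4]
force: [-0.5, -0.9, -0.1]
opening: 0.034
clock: 67.97
tool_pos: [0.5333, 0.0544, 0.0217]
orientation: [180.0, 0.1, 178.5]
force: [-1.6, 0.3, 6.2]
opening: 0.0159
clock: 68.6
tool_pos: [0.5322, 0.0542, 0.1306]
orientation: [180.0, -0.0, 178.5]
force: [0.0, 0.1, -1.7]
opening: 0.0163
now [532.2  54.2 130.6] [180.   -0.  178.5] t 68.6 open 16.3 j [  27.   12.  -24.   -0.  -54. -118.]
[-0.005, -0.2741, 0.0006, 0.0, 0.0, -0.0614]
[0.0239, -0.465, 0.0006, 0.0, 0.0, -0.0614]
```

```bash
python3 -m handwheel '[[0,-0.06,0,0,0,0],[0,-0.12,0,0,0,-0.06],[0,-0.18,0,0,0,-0.06],[0,-0.24,0,0,0,-0.06],[0,-0.3,0,0,0,-0.06],[0.01,-0.36,0,0,0,-0.06],[0.02,-0.42,0,0,0,-0.06],[0.024,-0.463,0,0,0,-0.06]]'
python3 -m handwheel '[[0,0,0.03,0,0,0],[0,0,0.06,0,0,0],[0,0,0.06,0,0,0],[0,0,0.06,0,0,0]]'
python3 - <<'E'
from h import *
plan([497,-408,16,-178])
s=snap('top'); crop(s,290,160,470,300,4,"t32d");print(proj(s,[[.497,-.408,.02]]))
f=lambda pts,z:cast(s,np.array(pts)/4+[289.6,159.6],z)[:,:2]*1000
print(f([[348,180],[356,281]],.02))
E
```

```text
clock: 69.6
tool_pos: [0.4947, -0.4099, 0.1286]
orientation: [179.9, -0.2, -178.1]
force: [0.2, 0.1, 0.3]
opening: 0.0156
clock: 70.1
tool_pos: [0.4968, -0.4081, 0.0709]
orientation: [-180.0, -0.0, -178.0]
force: [-0.2, 0.2, -0.6]
opening: 0.0159
now [ 496.8 -408.1   70.9] [-180.   -0. -178.] t 70.1 open 15.9 j [-22.  25. -14.   0. -52. -66.]
[-0.0002, 0.0001, 0.0549, 0.0, 0.0, -0.0006]
[[364.30402865 217.36540847]]
[[ 541.24674846 -452.92424031]
 [ 452.65790255 -455.51321476]]
```

View pics/t32d.png

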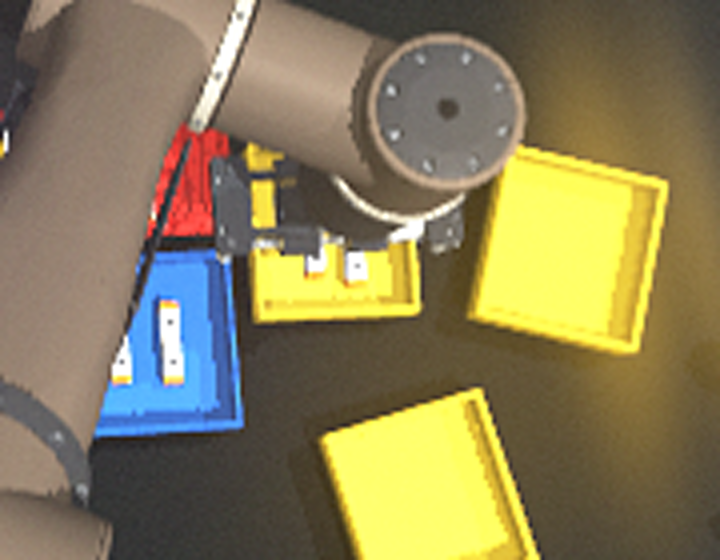

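```bash
python3 -m handwheel '[[0,0,0.02,0,0,0],[0,0,0.035,0,0,0],[0,0,0.045,0,0,0],[0,0,0.048,0,0,0],[0,0,0.048,0,0,0]]'
python3 -m handwheel '[[0,0,0,0,0,0],[0,0,0,0,0,0],[0,0,0,0,0,0],[0,0,0,0,0,0]]' 0.5
python3 -m handwheel '[[0,0,-0.03,0,0,0],[0,0,-0.08,0,0,0],[-0.01,0.06,-0.13,0,0,0],[-0.02,0.12,-0.15,0,0,0],[-0.03,0.18,-0.15,0,0,0],[-0.03,0.24,-0.15,0,0,0],[-0.03,0.3,-0.15,0,0,0],[-0.03,0.36,-0.15,0,0,0]]'
python3 -m handwheel '[[0,0.05,0,0,0,0],[0,0.1,0,0,0,0],[0,0.1,0,0,0,0]]'
python3 - <<'E'
from h import *
s=snap('top'); crop(s,290,160,470,300,4,"t33d"); crop(s,100,120,330,290,3,"t33e")
print(bars(s,(302,218,355,275),.02),bars(s,(302,165,350,225),.02))
t=snap('side'); crop(t,80,100,420,340,2.2,"s33")
plan()
E
```

```text
clock: 70.78
tool_pos: [0.4967, -0.4081, 0.0229]
orientation: [-180.0, -0.0, -178.1]
force: [-0.8, 0.1, -0.5]
opening: 0.0155
clock: 71.28
tool_pos: [0.4966, -0.4081, 0.023]
orientation: [-180.0, 0.0, -178.1]
force: [-0.3, -0.1, 0.3]
opening: 0.0218
clock: 72.28
tool_pos: [0.5144, -0.0518, 0.1732]
orientation: [180.0, 0.1, -178.1]
force: [1.8, 0.4, 0.6]
opening: 0.0218
clock: 72.65
tool_pos: [0.5113, 0.049, 0.1731]
orientation: [180.0, 0.0, -177.8]
force: [0.1, -1.1, 0.2]
opening: 0.0222
[(403, -293, 2, 69, 18, [332.0, 245.0]), (404, -249, 3, 70, 17, [319.0, 245.0])] [(571, -273, 1, 129, 17, [325.0, 197.0])]
now [511.1  46.6 172.9] [-180.   -0. -178.] t 72.75 open 21.9 j [  27.    7.  -23.   -0.  -59. -115.]
```

View pics/t33d.png

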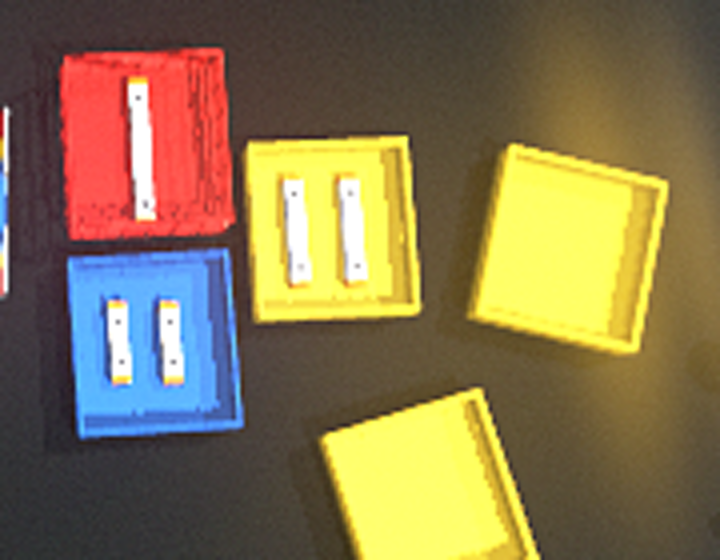

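View pics/s33.png

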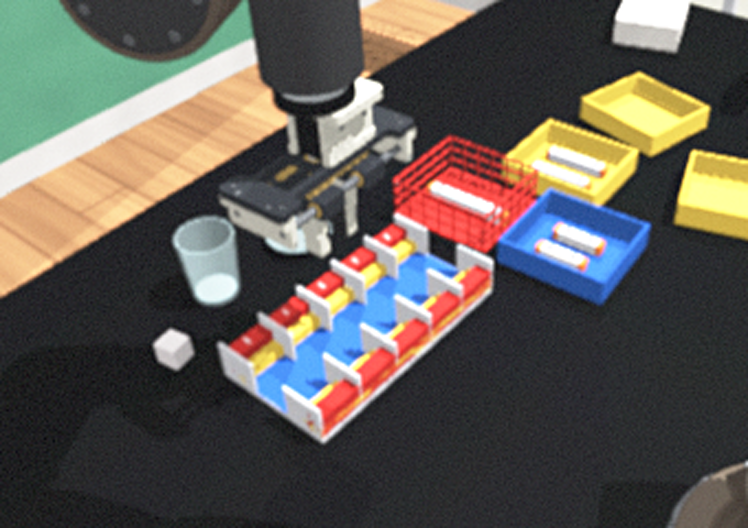

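View pics/t33e.png

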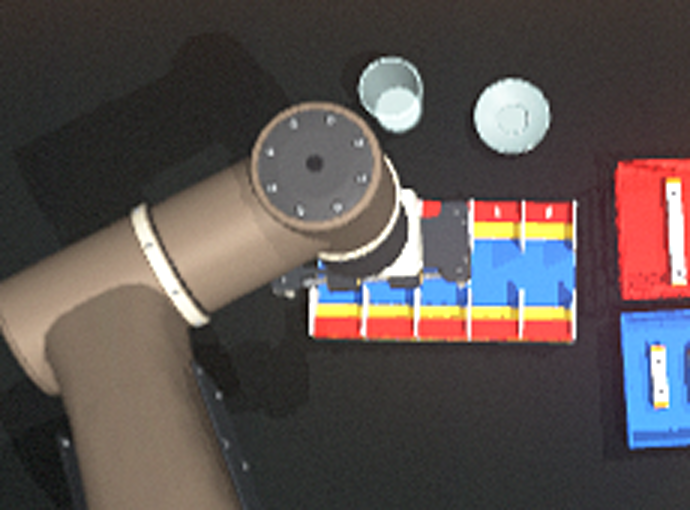

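The pictures show the 130 mm bar in the red basket (top crop 142,148), both 70 mm bars in the blue tray (118,342 and 172,342), and both 100 mm bars in the leftmost yellow tray (297,230 and 353,230). The gauge is empty, the bystanders stand where they did, and the arm is clear at z = 0.17 m. Handing in.

```bash
python3 -m handwheel '[[0,0,0,0,0,0],[0,0,0,0,0,0]]'; python3 -c "
from plant import ctrl
print(ctrl.close_job())"
```

```text
clock: 73.0
tool_pos: [0.5112, 0.0451, 0.1728]
orientation: [-180.0, -0.0, -178.2]
force: [0.1, 0.0, -0.0]
opening: 0.0218
the job is handed in; nothing more can be done
None
```

The job is done and handed in at about 73 s; no verdict came back. All five bars lay level and released in the gauge together. I then put the 130 mm bar in the red basket, the two 70 mm bars in the blue tray, and the two 100 mm bars in the leftmost of the three yellow trays.

**Last checks:** in both cameras every bar lay flat inside its own tray. The beaker, dish and white block stood where they started, and the arm was clear of everything. The highest wrist force I read was about 7 N.

**What failed or disagreed:**
- **Missed grasps:** the first three closes held nothing. Once I lifted before the jaws had shut, and twice the fingers closed at or above the top of the bar. The tips really end about 15–20 mm higher than `ctrl.tip_extent` implies. I went lower, watching the force, and every later grasp held.
- **Gauge heights:** bar heights measured from the two cameras came out about 3–5 mm high. All five still matched the step for their length.
- **Shifted bar:** the bar in the middle lane moved a few millimetres after I released it there, cause unknown. It stayed level on the yellow steps, about 6 mm off centre by my measurement against the 12 mm limit.

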